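Load the glass carrier in reverse order

TASK

The washed glasses and cups stand in a row on the wire drip rack; load all four onto the wooden carrier, one in the middle of each cork pad, in reverse order: seen from the robot, the one at the far left of the drip rack goes to the far right of the carrier, the second from the left goes second from the right, and so on. Leave each standing the same way up as you found it, and do not tip any over on the way.

Things in the scene. Friction and masses are not known exactly. Their poses are not given: they have to be found in the camera images.
- tall_glass_center (a point): clear straight drinking glass standing upside down, closed on top, 60 mm across and 110 mm tall, 0.2 kg, loose. The point is its centre, half-way up (55 mm above its underside); z along its axis, upwards.
- tumbler_center (a point): clear open tumbler standing upright, 65 mm across at the rim, 58 mm at the foot, 88 mm tall, 0.2 kg, loose. The point is its centre, half-way up (44 mm above its underside); z along its axis, upwards.
- upturned_cup_center (a point): opaque plastic cup standing upside down, closed on top, 56 mm across at the bottom, a little narrower towards its top, 78 mm tall, 0.03 kg, loose. The point is its centre, half-way up (39 mm above its underside); z along its axis, upwards.
- open_cup_center (a point): opaque low open plastic cup standing upright, 64 mm across at the rim, 54 mm at the foot, 62 mm tall, 0.03 kg, loose. The point is its centre, half-way up (31 mm above its underside); z along its axis, upwards.
- pad_tall_glass: fixed round dark rubber pad, 76 mm across and 4 mm thick, on the drip rack, on which the tall glass stands at the start (it sticks out all round). Origin: centre of its underside, 12 mm above the work surface; it does not move.
- pad_tumbler: fixed round dark rubber pad, 76 mm across and 4 mm thick, on the drip rack, on which the tumbler stands at the start (it sticks out all round). Origin: centre of its underside, 12 mm above the work surface; it does not move.
- pad_upturned_cup: fixed round dark rubber pad, 76 mm across and 4 mm thick, on the drip rack, on which the upturned cup stands at the start (it sticks out all round). Origin: centre of its underside, 12 mm above the work surface; it does not move.
- pad_open_cup: fixed round dark rubber pad, 76 mm across and 4 mm thick, on the drip rack, on which the open cup stands at the start (it sticks out all round). Origin: centre of its underside, 12 mm above the work surface; it does not move.
- drip_rack: fixed wire drip rack, 88 x 350 mm, lying across in front of the robot (turned up to 9 degrees), nearer than the carrier or beyond it; four dark rubber pads at y = +127.5, +42.5, -42.5 and -127.5 mm (x = 0), tops 16 mm above the work surface; end loops 33 mm high. Origin: centre of its underside on the work surface; x away from the robot, y along the row to the robot's left.
- carrier: fixed wooden board, 88 x 350 mm, turned up to 9 degrees, empty; four cork pads, 72 mm across, at y = +127.5, +42.5, -42.5 and -127.5 mm (x = 0), tops 16 mm above the work surface; steel rods between them, tops at 22 mm; end handles 35 mm high. Origin: centre of its underside on the work surface; x away from the robot, y along the row to its left.
Mind the look-alikes: they are no part of the job. What is shaped like the part that bears tall_glass_center but pink or purple is not meant.

How it is judged:
By the outcome, as a careful person would: the job done as asked, in the order asked, and still so for the second after the job is handed in, with the robot touching nothing.
It also fails if it takes over 112 s, if anything falls off the work surface, if the arm or the gripper's body presses on something with over 40 N, if the wrist force passes 120 N, or if a joint passes its speed limit or range.

ROBOT

A 6-joint arm with a two-finger parallel gripper is mounted at the origin on a cart in front of the work surface, level with it; the furniture and walls round the work are solid. World frame = base frame: x ahead of the robot, y to its left, z up, the work surface at z = 0. Lengths are in m, angles in rad, forces in N, time in s.
With the tool pointing down it reaches from about 0.35 to 1 m from the base axis. Payload 7.1 kg.
Tool frame: the origin (TCP) lies midway between the tips of the shut fingers; the grasp point (between the pads) lies 19 mm behind it; y points along the fingers, z is the direction in which the jaws open and shut, and the axes are right-handed (so a half turn about y gives the same grasp; the last joint's range is limited). The gripper opens to 85 mm and grips with 20 to 120 N. Pads are 22 mm wide; open, the fingers measure 114 mm over their backs; the gripper's body (76 mm by 85 mm) begins 54 mm behind the grasp point. The pads swing forward as they close: fully open they stand 13 mm farther back than shut.
Start: joints at [-1.271, 0.423, 1.63, -0, 1.089, -0.019], TCP at [0.196, -0.593, 0.231] pointing down, gripper open.
Joint ranges: [-3, 3], [-0.9, 2.11], [0.09, 2.58], [-1.31, 4.45], [0.11, 2.69], [-2.54, 2.54]. Speed limits (rad/s): [2.39, 2.39, 3.01, 3.14, 3.14, 3.14].

INTERFACE

Orientations are given as [roll, pitch, yaw] about the fixed x, y, z axes, in that order (R = Rz(yaw) Ry(pitch) Rx(roll)).
In Python, from bench import get_state, camera, sign_off gives the robot as it stands.
- The arm moves only by the tool send_rows, never from a script. Its argument "moves" is a list of rows, each a list of 5 numbers: the closure in counts, from 0 (fully open) to 255 (shut), then the shift along the tool's x, y, z in mm, then the turn about the tool's y in degrees. In form: [[hand, tx, ty, tz, spin], ...]. A call has 1 to 20 rows; each row shifts and turns the pose as measured when the row begins, along the tool's axes as they then stand; what a row does not reach is not made up. A row lasts 1/8 s, in which the tool goes at most 62.5 mm and 10.7 degrees, less where a joint would pass 70% of its speed; a pose out of reach is approached as far as the arm can. A call with a gripper value outside its range is refused whole. The fingers move at their own pace and stop on an object; "force" is the grip in N (left out, the last holds). Time passes only in rows, so rows that do not move let the fingers close. It gives the time, the measured TCP pose, the force and the opening at its end, in the units of the state.
- get_state(): the state, without advancing time (a new reading comes with each control period).
- camera(name): name is "scene" or "top" or "wrist"; returns a dict with "pixels" (384x512x3 uint8, red, green, blue), "fx", "fy", "cx", "cy" (pixels), "xyz" and "attitude" of the camera in the world; the wrist camera has in their place "T_tool_cam" (4x4, takes a point from camera to tool coordinates, whose origin is the TCP and whose axes are the tool frame's). Camera axes: x right, y down, z forward; pixel columns grow to the right and rows downward; lengths in m; the calibration is good to about 2 mm. A picture is of the moment at which its call begins: read the wrist's pose just before it. There is no depth.
- sign_off(): hands the job in, once; it reports no verdict.
The state is a dict: "time": time; "joints": joint angles; "dq": joint speeds; "effort": joint torques, N m; "eef_pos": TCP position; "ee_rot": TCP orientation; "contact_force": force on the tool from outside, world axes, zero at the start; "moment": the same for the moment, N m; "finger_gap": finger opening in m.
Only numpy, scipy, OpenCV 4.12 (cv2) and the standard library are available. Lean on these libraries where they do the work, as an engineer would, in place of code of your own. Each camera call takes 0.05 s, during which the arm holds its last target.

## Working session

There is one attempt and no reset: what is moved stays moved. The work goes in short steps, Python scripts to look and compute and a tool call to move; the robot and the scene stay as the last step left them, time stands still between calls to the robot, and variables do not carry over. Pictures are saved under pics/ and viewed, and the job is handed in when it is done.

Besides the shell and the picture viewer there is one more tool, called after "Call:" as a command line: name --pt "numbers of a row" for each row, then --argument value for the rest. send_rows: Moves the arm, as the interface text tells. Its arguments: {"type":"object","properties":{"moves":{"type":"array"},"force":{"type":"number"}},"required":["moves"]}

```bash
mkdir -p pics; ls; python3 - <<'E'
from bench import get_state,camera
import cv2,numpy as np
s=get_state();print(s)
for n in("scene","top"):
    c=camera(n);cv2.imwrite(f"pics/{n}0.png",cv2.resize(c["pixels"][:,:,::-1],(768,576),interpolation=cv2.INTER_CUBIC))
    np.savez(f"{n}0.npz",**c)
    print(n,{k:v for k,v in c.items() if k!="pixels"})
E
```

```text
pics
{'time': 0.0, 'joints': array([-1.27098936e+00,  4.23857581e-01,  1.63071231e+00, -1.73923152e-05,
        1.08858335e+00, -1.90077779e-02]), 'dq': array([ 2.03103227e-03,  1.82517137e-05,  5.06822991e-04, -1.91210540e-03,
       -5.59896135e-04,  3.46021242e-04]), 'effort': array([ 1.27392050e-03, -5.57381773e+01, -2.81747103e+01, -6.06921139e-05,
        7.22060140e-03, -1.51306193e-05]), 'eef_pos': array([ 0.19575194, -0.59296834,  0.23052647]), 'ee_rot': array([-1.57235692e+00,  1.42677350e-05, -2.82276984e+00]), 'contact_force': array([ 0.03777601, -0.08257186,  0.64919464]), 'moment': array([-0.00929379, -0.02911103,  0.01418513]), 'finger_gap': 0.0855653912584119}
scene {'fx': 462.94444320909537, 'fy': 462.94444320909537, 'cx': 255.79796877419219, 'cy': 188.90798102001287, 'xyz': array([-0.15973886,  0.36218174,  0.51264861]), 'attitude': array([-2.08099628, -0.01753022, -2.00470629])}
top {'fx': 403.184184490702, 'fy': 403.184184490702, 'cx': 254.68691447160143, 'cy': 194.16745001144687, 'xyz': array([3.63628844e-01, 1.66813153e-04, 9.07323713e-01]), 'attitude': array([-2.9270415 , -0.00554789, -1.34577649])}
```

View pics/scene0.png

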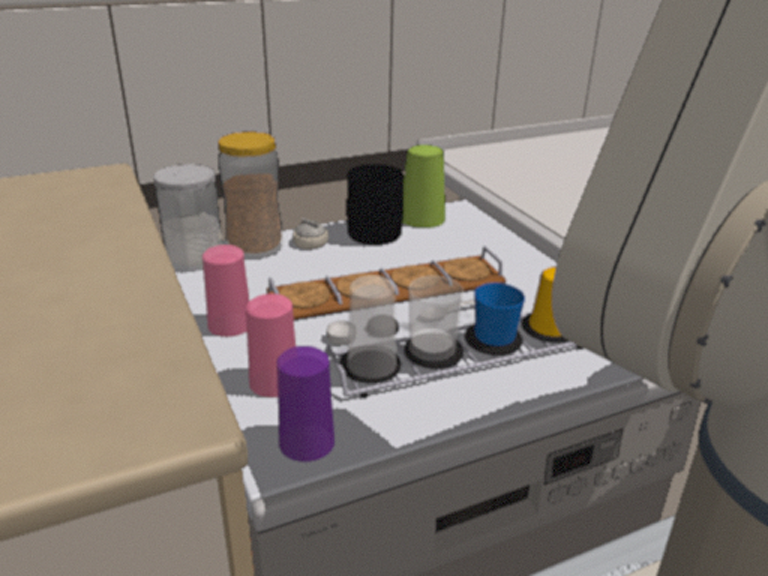

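View pics/top0.png

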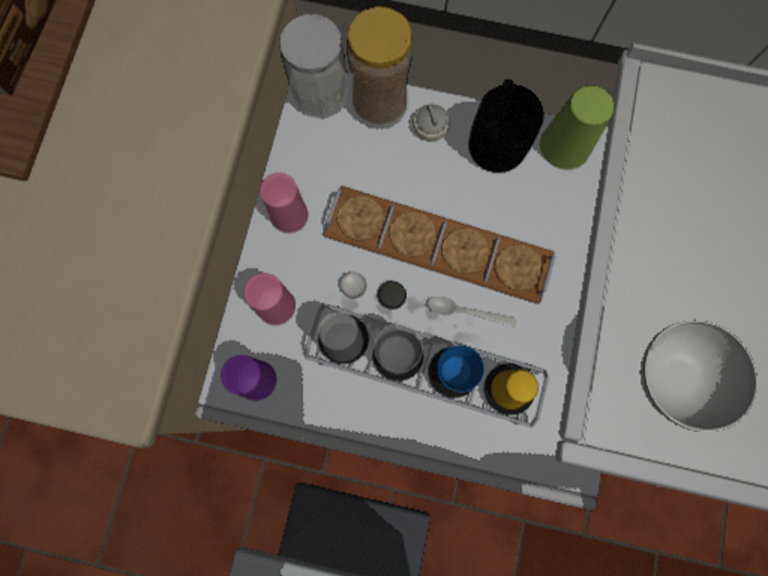

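```bash
cat > h.py <<'E'
import numpy as np,cv2
from scipy.spatial.transform import Rotation as R
def cam(c,tool=None):
    if "T_tool_cam" in c: 
        T=tool@c["T_tool_cam"]; return T[:3,:3],T[:3,3]
    return R.from_euler("xyz",c["attitude"]).as_matrix(),c["xyz"]
def proj(c,P,tool=None):
    M,t=cam(c,tool);q=(np.atleast_2d(P)-t)@M
    return np.c_[c["fx"]*q[:,0]/q[:,2]+c["cx"],c["fy"]*q[:,1]/q[:,2]+c["cy"]]
def back(c,uv,z,tool=None):
    M,t=cam(c,tool);uv=np.atleast_2d(uv)
    d=np.c_[(uv[:,0]-c["cx"])/c["fx"],(uv[:,1]-c["cy"])/c["fy"],np.ones(len(uv))]@M.T
    return t+d*((z-t[2])/d[:,2])[:,None]
def toolT(s):
    T=np.eye(4);T[:3,:3]=R.from_euler("xyz",s["ee_rot"]).as_matrix();T[:3,3]=s["eef_pos"];return T
def circ(cx,cy,z,r,n=72):
    a=np.linspace(0,2*np.pi,n);return np.c_[cx+r*np.cos(a),cy+r*np.sin(a),0*a+z]
E
python3 - <<'E'
from h import *
c=dict(np.load("top0.npz"));s=dict(np.load("scene0.npz"))
im=c["pixels"]
f=1.5
pads=np.array([[360,217],[413,234],[467,250],[521,267]])/f
b=back(c,pads,0.016);print(b)
d=b[0]-b[3];print(b.mean(0),np.degrees(np.arctan2(-d[0],d[1])),np.linalg.norm(np.diff(b,axis=0),axis=1))
rk=np.array([[342,337],[398,353],[456,371],[511,389]])/f
b=back(c,rk,0.016);print(b);d=b[0]-b[3];print(b.mean(0),np.degrees(np.arctan2(-d[0],d[1])),np.linalg.norm(np.diff(b,axis=0),axis=1))
cv2.imwrite("pics/c1.png",cv2.resize(im[190:295,190:380,::-1],(760,420),interpolation=cv2.INTER_CUBIC))
cv2.imwrite("pics/c2.png",cv2.resize(im[115:215,205:385,::-1],(756,420),interpolation=cv2.INTER_CUBIC))
cv2.imwrite("pics/c3.png",cv2.resize(s["pixels"][165:270,170:400,::-1],(767,350),interpolation=cv2.INTER_CUBIC))
E
```

```text
[[ 0.66119247  0.09822567  0.016     ]
 [ 0.65276259  0.01232766  0.016     ]
 [ 0.64633556 -0.07377377  0.016     ]
 [ 0.63842539 -0.15923627  0.016     ]]
[ 0.649679   -0.03061418  0.016     ] -5.053458607876882 [0.08631066 0.08634097 0.0858278 ]
[[ 0.47303737  0.08105506  0.016     ]
 [ 0.4684329  -0.00509474  0.016     ]
 [ 0.46166751 -0.0938077   0.016     ]
 [ 0.45400091 -0.17723027  0.016     ]]
[ 0.46428467 -0.04876941  0.016     ] -4.215261596469141 [0.08627275 0.08897056 0.08377411]
```

View pics/c1.png

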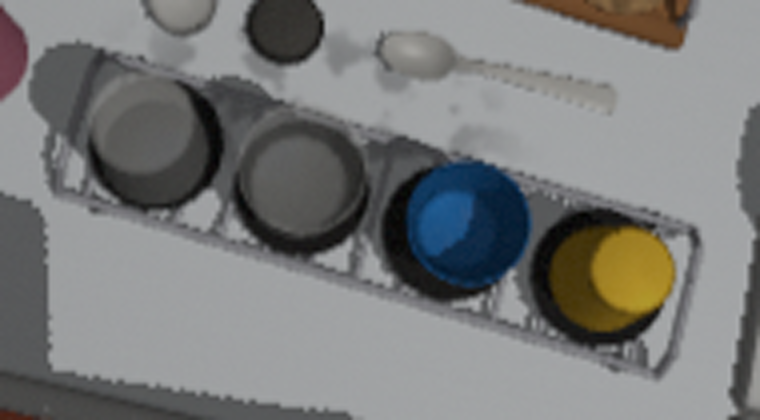

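View pics/c3.png

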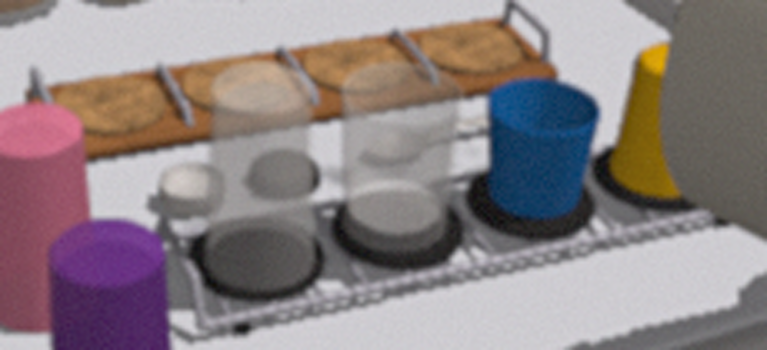

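```bash
cat > ov.py <<'E'
from h import *
import sys
def frame(x,y,deg):
    a=np.radians(deg);return lambda px,py,z:np.c_[x+np.cos(a)*px-np.sin(a)*py,y+np.sin(a)*px+np.cos(a)*py,np.zeros_like(px*1.0)+z]
def draw(im,c,P,col,x0,y0,k,tool=None):
    p=(proj(c,P,tool)-[x0,y0]+0.5)*k-0.5
    cv2.polylines(im,[np.round(p*8).astype(int).reshape(-1,1,2)],False,col,1,cv2.LINE_AA,3)
OBJ={"tall":(.030,.030,.110),"tum":(.029,.0325,.088),"open":(.027,.032,.062),"up":(.028,.024,.078)}
E
cat > fit.py <<'E'
from ov import *
car=(0.6497,-0.0306,-5.05);rack=(0.4645,-0.049,-4.7)
objs=eval(open("objs.txt").read())
for n,(x0,x1,y0,y1,k) in {"top":(190,385,115,295,4),"scene":(160,400,155,280,3.2)}.items():
    c=dict(np.load(n+"0.npz"));im=cv2.resize(c["pixels"][y0:y1,x0:x1,::-1],None,fx=k,fy=k,interpolation=cv2.INTER_CUBIC)
    for fr,r in((car,.036),(rack,.038)):
        F=frame(*fr)
        for py in(.1275,.0425,-.0425,-.1275):
            q=F(np.array([0.]),np.array([py]),.016)[0]
            draw(im,c,circ(q[0],q[1],.016,r),(0,0,255),x0,y0,k)
        X=np.array([.044,.044,-.044,-.044,.044]);Y=np.array([.175,-.175,-.175,.175,.175])
        draw(im,c,F(X,Y,.01),(0,255,255),x0,y0,k)
    for o,(x,y) in objs.items():
        rb,rt,h=OBJ[o]
        draw(im,c,circ(x,y,.016,rb),(0,255,0),x0,y0,k);draw(im,c,circ(x,y,.016+h,rt),(255,0,255),x0,y0,k)
    cv2.imwrite(f"pics/{sys.argv[1]}_{n}.png",im)
for py in(.1275,.0425,-.0425,-.1275): print(frame(*car)(np.array([0.]),np.array([py]),.016).round(4),frame(*rack)(np.array([0.]),np.array([py]),.016).round(4))
E
echo '{"tall":(.475,.078),"tum":(.468,-.007),"open":(.461,-.0915),"up":(.454,-.176)}'>objs.txt
python3 fit.py f1
```

```text
[[0.6609 0.0964 0.016 ]] [[0.4749 0.0781 0.016 ]]
[[0.6534 0.0117 0.016 ]] [[ 0.468  -0.0066  0.016 ]]
[[ 0.646  -0.0729  0.016 ]] [[ 0.461  -0.0914  0.016 ]]
[[ 0.6385 -0.1576  0.016 ]] [[ 0.4541 -0.1761  0.016 ]]
```

View pics/f1_top.png

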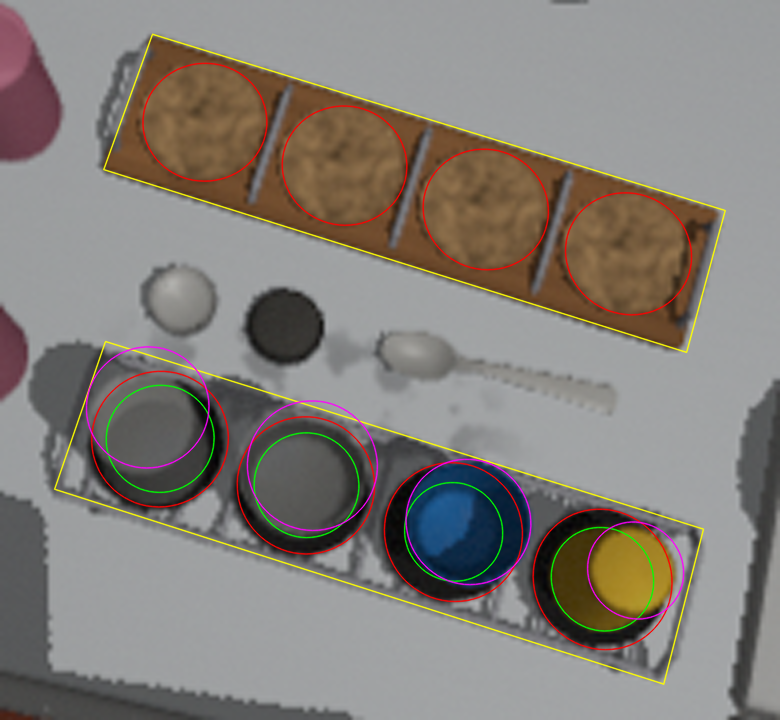

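View pics/f1_scene.png

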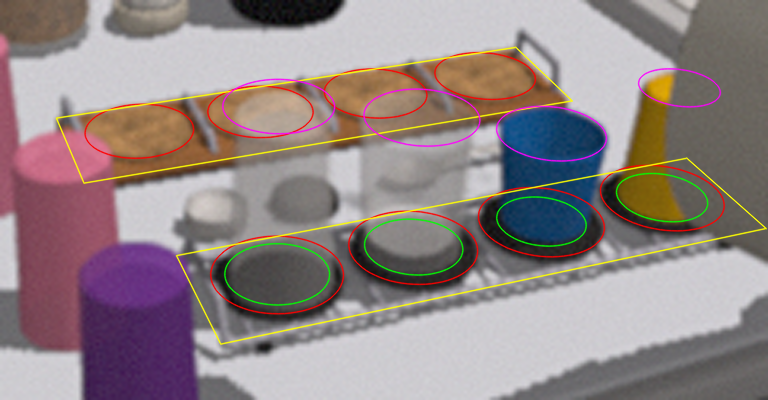

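Call:
send_rows --pt "0 0 -8 0 -9.6" --pt "0 0 -8 0 -9.6" --pt "0 0 -8 0 -9.6" --pt "0 0 -8 0 -9.6" --pt "0 0 -8 0 -9.6" --pt "0 0 -8 0 -9.6" --pt "0 0 -8 0 -9.6" --pt "0 0 0 0 0" --force 20

```text
time: 1.1
eef_pos: [0.1951, -0.5907, 0.2841]
ee_rot: [-1.574, 0.009, -1.613]
contact_force: [0.2, -0.3, -0.1]
finger_gap: 0.0856
```

```bash
cat > go.py <<'E'
from h import *
from bench import get_state
import sys
# target: TCP x y z, jaw angle deg
a=list(map(float,sys.argv[1:5]))
s=get_state();T=toolT(s);M=T[:3,:3]
ang=np.degrees(np.arctan2(M[1,2],M[0,2]))
d=M.T@(np.array(a[:3])-T[:3,3])*1000
print("t",round(s["time"],2),"tcp",T[:3,3].round(4),"jawang",ang.round(2),"tooly",M[:,1].round(4),"gap",round(s["finger_gap"],4),"F",s["contact_force"].round(2),"q",s["joints"].round(2))
print("delta tool mm",d.round(1),"spin",round(-(a[3]-ang),2))
E
python3 go.py .4749 .0781 .29 -4.7
```

```text
t 1.1 tcp [ 0.1951 -0.5907  0.2841] jawang -2.44 tooly [-0.0029  0.0094 -1.    ] gap 0.0856 F [ 0.18 -0.3  -0.14] q [-1.27  0.37  1.58  0.    1.2  -1.23]
delta tool mm [-6.801e+02 -5.000e-01  2.511e+02] spin 2.26
```

Call:
send_rows --pt "0 -25 0 9 0.1" --pt "0 -35 0 13 0.1" --pt "0 -35 0 13 0.1" --pt "0 -35 0 13 0.1" --pt "0 -35 0 13 0.1" --pt "0 -35 0 13 0.1" --pt "0 -35 0 13 0.1" --pt "0 -35 0 13 0.1" --pt "0 -35 0 13 0.1" --pt "0 -35 0 13 0.1" --pt "0 -35 0 13 0.1" --pt "0 -35 0 13 0.1" --pt "0 -35 0 13 0.1" --pt "0 -35 0 13 0.1" --pt "0 -35 0 13 0.1" --pt "0 -35 0 13 0.1" --pt "0 -35 0 13 0.1" --pt "0 -35 0 13 0.1" --pt "0 -25 0 9 0" --pt "0 0 0 0 0"

```text
time: 3.6
eef_pos: [0.4996, 0.0506, 0.2804]
ee_rot: [-1.586, 0.014, -1.731]
contact_force: [0.6, -0.4, -0.4]
finger_gap: 0.0856
```

```bash
python3 go.py .4749 .0781 .29 -4.7
```

```text
t 3.6 tcp [0.4996 0.0506 0.2804] jawang -9.15 tooly [-0.0125  0.0167 -0.9998] gap 0.0856 F [ 0.57 -0.44 -0.37] q [0.07 0.19 1.84 0.02 1.12 0.22]
delta tool mm [-23.4  -8.8 -28.9] spin -4.45
```

Call:
send_rows --pt "0 -8 0 -10 -1.5" --pt "0 -8 0 -10 -1.5" --pt "0 -7 0 -9 -1.5" --pt "0 0 0 0 0" --pt "0 0 0 0 0"

```text
time: 4.22
eef_pos: [0.4698, 0.077, 0.2808]
ee_rot: [-1.586, 0.015, -1.652]
contact_force: [0.5, 0.0, 0.5]
finger_gap: 0.0855
```

```bash
python3 go.py .4749 .0781 .29 -4.7
python3 - <<'E'
from ov import *
from bench import *
s=get_state();T=toolT(s);c=camera("wrist");np.savez("w0.npz",T=T,**c)
print(c["T_tool_cam"].round(3))
im=cv2.resize(c["pixels"][:,:,::-1],None,fx=1.5,fy=1.5,interpolation=cv2.INTER_CUBIC)
rack=frame(0.4645,-0.049,-4.7)
for py in(.1275,.0425,-.0425): 
    q=rack(np.array([0.]),np.array([py]),.016)[0];draw(im,c,circ(q[0],q[1],.016,.038),(0,0,255),0,0,1.5,T)
for o,(x,y) in eval(open("objs.txt").read()).items():
    rb,rt,h=OBJ[o]
    if o!="up":
        draw(im,c,circ(x,y,.016,rb),(0,255,0),0,0,1.5,T);draw(im,c,circ(x,y,.016+h,rt),(255,0,255),0,0,1.5,T)
cv2.imwrite("pics/w0.png",im)
E
```

```text
t 4.22 tcp [0.4698 0.077  0.2808] jawang -4.63 tooly [-0.0142  0.0161 -0.9998] gap 0.0855 F [0.45 0.02 0.48] q [0.13 0.15 1.89 0.02 1.12 0.2 ]
delta tool mm [-1.6 -9.3  4.8] spin 0.07
[[ 0.001  0.961  0.278 -0.07 ]
 [-0.001 -0.278  0.961 -0.142]
 [ 1.    -0.001  0.    -0.   ]
 [ 0.     0.     0.     1.   ]]
```

View pics/w0.png

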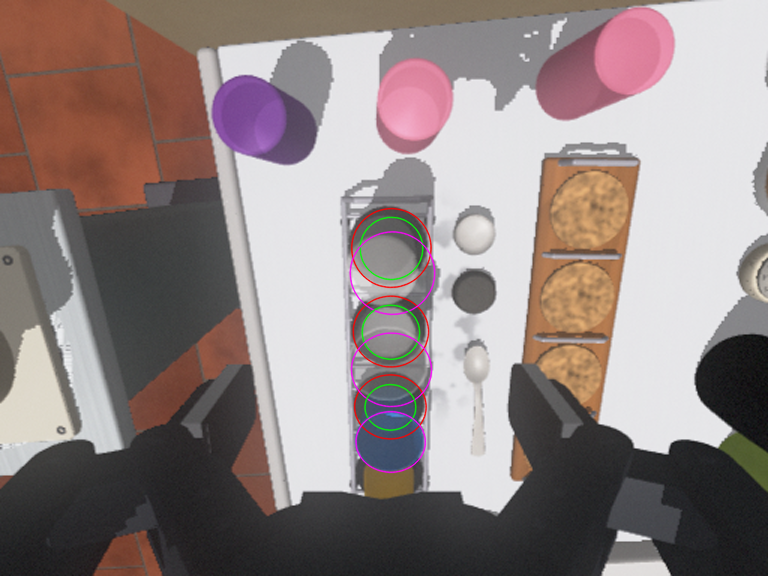

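```bash
python3 go.py .4749 .0781 .065 -4.7
```

```text
t 4.28 tcp [0.4698 0.077  0.2807] jawang -4.64 tooly [-0.0144  0.0161 -0.9998] gap 0.0851 F [ 0.33  0.04 -0.01] q [0.13 0.15 1.89 0.02 1.12 0.2 ]
delta tool mm [  1.7 215.6   8.3] spin 0.06
```

Call:
send_rows --pt "0 0.5 10 3 0" --pt "0 0.5 20 3 0" --pt "0 0.5 20 2 0" --pt "0 0 20 0 0" --pt "0 0 20 0 0" --pt "0 0 10 0 0" --pt "0 0 0 0 0"

```text
time: 5.15
eef_pos: [0.4782, 0.0749, 0.1744]
ee_rot: [-1.587, 0.014, -1.655]
contact_force: [-0.2, 0.2, -0.1]
finger_gap: 0.0851
```

```bash
python3 go.py .4749 .0781 .065 -4.7
```

```text
t 5.15 tcp [0.4782 0.0749 0.1744] jawang -4.8 tooly [-0.0148  0.0157 -0.9998] gap 0.0851 F [-0.2   0.15 -0.12] q [0.12 0.31 1.97 0.02 0.88 0.19]
delta tool mm [ -1.3 109.5  -1.8] spin -0.1
```

Call:
send_rows --pt "0 -0.5 10 -1 0" --pt "0 -0.5 20 -1 0" --pt "0 -0.5 20 0 0" --pt "0 0 20 0 0" --pt "0 0 20 0 0" --pt "0 0 12 0 0" --pt "0 0 6 0 0" --pt "0 0 0 0 0"

```text
time: 6.15
eef_pos: [0.4786, 0.079, 0.0652]
ee_rot: [-1.578, 0.016, -1.655]
contact_force: [-0.2, -0.7, 0.1]
finger_gap: 0.0854
```

```bash
python3 go.py .4749 .0781 .065 -4.7
```

```text
t 6.15 tcp [0.4786 0.079  0.0652] jawang -4.81 tooly [-0.0058  0.0168 -0.9998] gap 0.0854 F [-0.24 -0.74  0.12] q [0.13 0.5  2.03 0.03 0.62 0.19]
delta tool mm [ 1.2  0.2 -3.6] spin -0.11
```

Call:
send_rows --pt "0 1 0 -3 0" --pt "40 0 0 0 0" --pt "60 0 0 0 0" --pt "80 0 0 0 0" --pt "120 0 0 0 0" --pt "160 0 0 0 0" --pt "255 0 0 0 0" --pt "255 0 0 0 0" --pt "255 0 0 0 0" --force 30

```text
time: 7.28
eef_pos: [0.4755, 0.0781, 0.0665]
ee_rot: [-1.577, 0.017, -1.655]
contact_force: [-0.7, 0.1, -0.5]
finger_gap: 0.0547
```

```bash
python3 go.py .4749 .0781 .065 -4.7
```

```text
t 7.28 tcp [0.4755 0.0781 0.0665] jawang -4.81 tooly [-0.0046  0.017  -0.9998] gap 0.0547 F [-0.66  0.06 -0.51] q [0.13 0.49 2.04 0.03 0.62 0.19]
delta tool mm [ 0.1  1.5 -0.6] spin -0.11
```

Call:
send_rows --pt "255 0 -2 0 0" --pt "255 0 -3 0 0" --pt "255 0 -5 0 0" --pt "255 0 -10 0 0" --pt "255 0 0 0 0"

```text
time: 7.9
eef_pos: [0.4761, 0.0778, 0.0881]
ee_rot: [-1.576, 0.017, -1.655]
contact_force: [0.2, 0.0, -3.1]
finger_gap: 0.0546
```

```bash
python3 go.py .4749 .0781 .065 -4.7
cat > look.py <<'E'
from ov import *
from bench import *
import sys
s=get_state();T=toolT(s);c=camera(sys.argv[1]);np.savez(sys.argv[2]+".npz",T=T,**c)
if len(sys.argv)>3:
    x0,x1,y0,y1=map(int,sys.argv[3:7])
else: x0,x1,y0,y1=0,512,0,384
k=min(760/(x1-x0),570/(y1-y0))
cv2.imwrite("pics/"+sys.argv[2]+".png",cv2.resize(c["pixels"][y0:y1,x0:x1,::-1],None,fx=k,fy=k,interpolation=cv2.INTER_CUBIC))
E
python3 look.py wrist w1; python3 look.py scene s1 160 400 120 290
```

```text
t 7.9 tcp [0.4761 0.0778 0.0881] jawang -4.8 tooly [-0.0035  0.017  -0.9998] gap 0.0546 F [ 0.21  0.04 -3.05] q [0.13 0.45 2.03 0.03 0.66 0.19]
delta tool mm [ 0.2 23.1 -1.1] spin -0.1
```

View pics/w1.png

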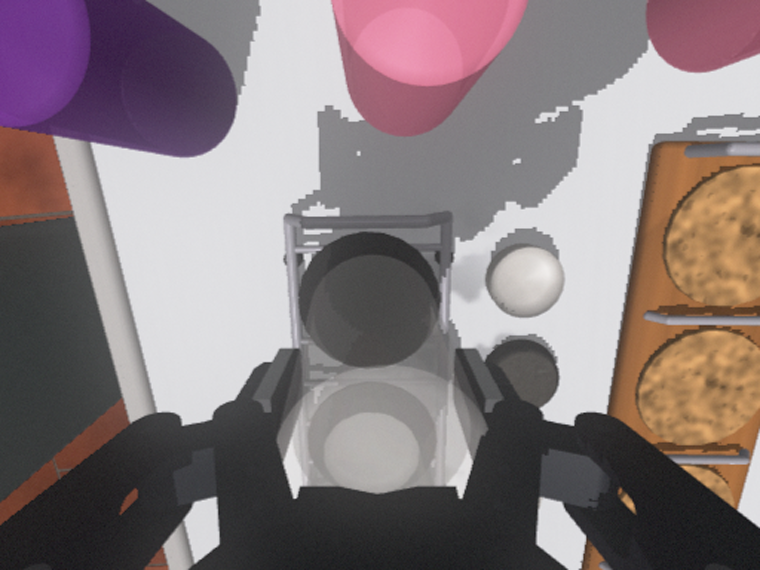

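View pics/s1.png

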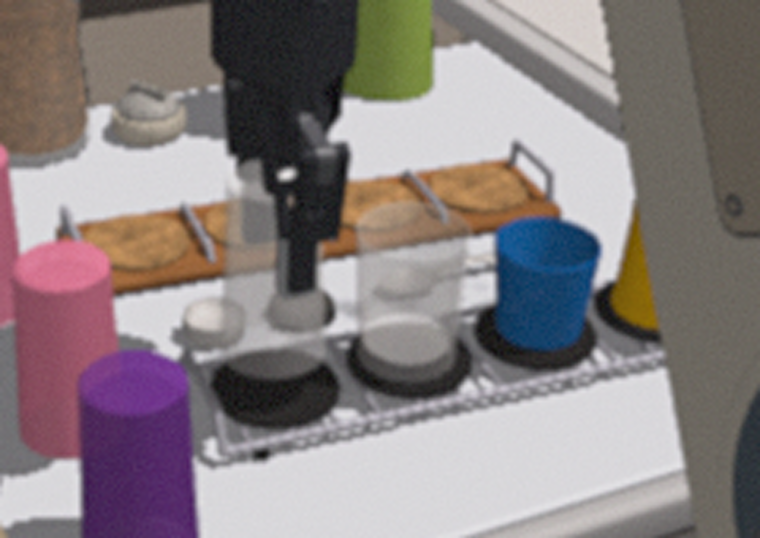

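```bash
cat > heldfit.py <<'E'
from ov import *
import sys
# name, kind, tcp-to-base height ; offsets list in tool x
name,kind,zb=sys.argv[1],sys.argv[2],float(sys.argv[3])
ox,oz=float(sys.argv[4]),float(sys.argv[5])
d=dict(np.load(name+".npz"));T=d["T"];k=1.5
im=cv2.resize(d["pixels"][:,:,::-1],None,fx=k,fy=k,interpolation=cv2.INTER_CUBIC)
p=T[:3,3]+T[:3,0]*ox+T[:3,2]*oz
rb,rt,h=OBJ[kind]
draw(im,d,circ(p[0],p[1],zb,rb),(0,255,0),0,0,k,T);draw(im,d,circ(p[0],p[1],zb+h,rt),(255,0,255),0,0,k,T)
cv2.imwrite("pics/"+name+sys.argv[6]+".png",im)
E
python3 heldfit.py w1 tall .038 0 0 a
```

```text
(no output)
```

View pics/w1a.png

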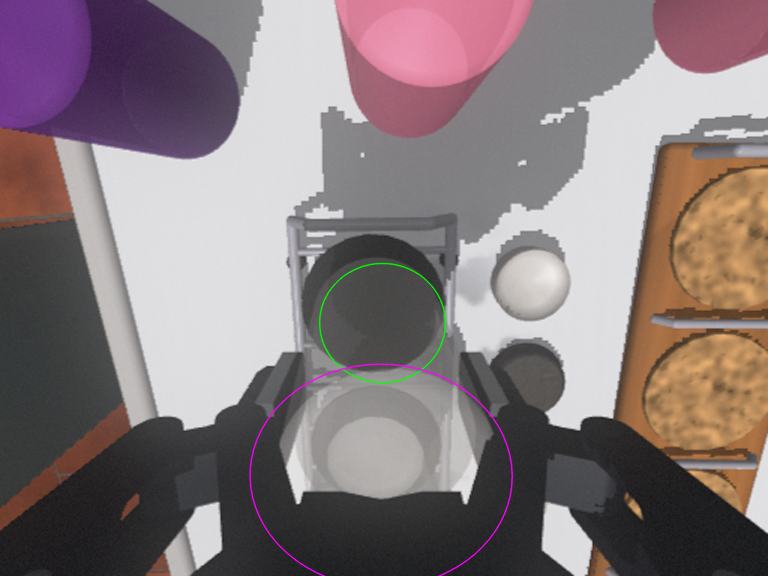

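Call:
send_rows --pt "255 0 -10 0 0" --pt "255 0 -16 0 0" --pt "255 0 -16 0 0" --pt "255 0 -16 0 0" --pt "255 0 -16 0 0" --pt "255 0 -16 0 0" --pt "255 0 -16 0 0" --pt "255 0 -16 0 0" --pt "255 0 -8 0 0" --pt "255 0 0 0 0"

```text
time: 9.25
eef_pos: [0.4759, 0.0753, 0.2293]
ee_rot: [-1.573, 0.017, -1.655]
contact_force: [0.3, -0.3, -3.0]
finger_gap: 0.0544
```

```bash
python3 go.py .6385 -.1576 .2 -5.05
```

```text
t 9.25 tcp [0.4759 0.0753 0.2293] jawang -4.81 tooly [-4.000e-04  1.720e-02 -9.999e-01] gap 0.0544 F [ 0.28 -0.26 -3.  ] q [0.12 0.21 1.94 0.02 0.98 0.19]
delta tool mm [219.   25.2 181.6] spin 0.24
```

Call:
send_rows --pt "255 5 0 4 0" --pt "255 10 0 8 0" --pt "255 15 0 12 0" --pt "255 15 0 12.5 0" --pt "255 15 0 12.5 0" --pt "255 15 0 12.5 0" --pt "255 15 0 12.5 0" --pt "255 15 0 12.5 0" --pt "255 15 0 12.5 0" --pt "255 15 0 12.5 0" --pt "255 15 0 12.5 0" --pt "255 15 0 12.5 0" --pt "255 15 0 12.5 0" --pt "255 15 0 12.5 0" --pt "255 15 0 12 0" --pt "255 10 0 8 0" --pt "255 5 0 4 0" --pt "255 0 0 0 0" --pt "255 0 0 0 0"

```text
time: 11.62
eef_pos: [0.6527, -0.1827, 0.2215]
ee_rot: [-1.577, 0.017, -1.656]
contact_force: [0.1, 0.1, -2.9]
finger_gap: 0.0546
```

```bash
python3 go.py .6385 -.1576 .1 -5.05
```

```text
t 11.62 tcp [ 0.6527 -0.1827  0.2215] jawang -4.86 tooly [-0.0048  0.0174 -0.9998] gap 0.0546 F [ 0.11  0.05 -2.91] q [-0.3   0.51  1.5   0.02  1.13 -0.22]
delta tool mm [-21.8 122.  -15.5] spin 0.19
```

Call:
send_rows --pt "255 -6 5 -5 0" --pt "255 -7 12 -5 0.1" --pt "255 -6 15 -4 0.1" --pt "255 0 15 0 0" --pt "255 0 15 0 0" --pt "255 0 15 0 0" --pt "255 0 15 0 0" --pt "255 0 8 0 0" --pt "255 0 0 0 0"

```text
time: 12.75
eef_pos: [0.6374, -0.1577, 0.1133]
ee_rot: [-1.58, 0.018, -1.658]
contact_force: [-0.6, 0.4, -2.1]
finger_gap: 0.0547
```

```bash
python3 go.py .6385 -.1576 .067 -5.05; python3 look.py top t1 205 385 115 215 
```

```text
t 12.75 tcp [ 0.6374 -0.1577  0.1133] jawang -4.99 tooly [-0.0079  0.0185 -0.9998] gap 0.0547 F [-0.58  0.39 -2.08] q [-0.27  0.61  1.62  0.02  0.92 -0.19]
delta tool mm [ 0.6 46.2  1.6] spin 0.06
```

View pics/t1.png

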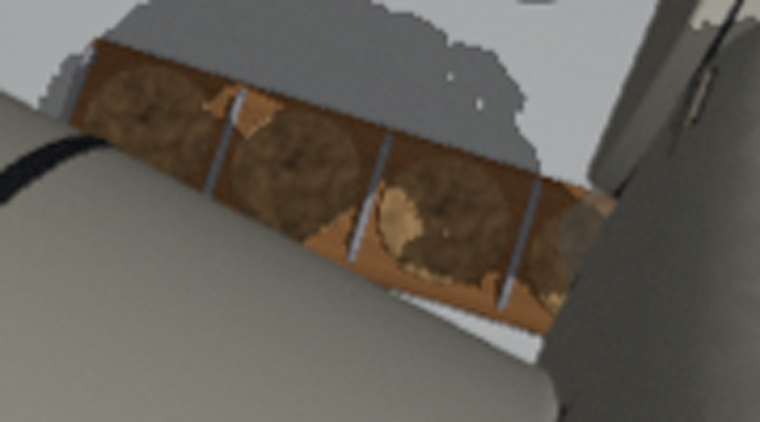

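Call:
send_rows --pt "255 0.3 8 1 0" --pt "255 0.3 10 0.5 0" --pt "255 0 9 0 0" --pt "255 0 7 0 0" --pt "255 0 4 0 0" --pt "255 0 2 0 0" --pt "255 0 0 0 0"

```text
time: 13.68
eef_pos: [0.6399, -0.1581, 0.0721]
ee_rot: [-1.577, 0.017, -1.658]
contact_force: [0.1, 0.6, -2.5]
finger_gap: 0.0546
```

```bash
python3 go.py .6385 -.1576 .067 -5.05
```

```text
t 13.68 tcp [ 0.6399 -0.1581  0.0721] jawang -5.0 tooly [-0.0049  0.0176 -0.9998] gap 0.0546 F [ 0.08  0.55 -2.46] q [-0.27  0.67  1.62  0.02  0.85 -0.19]
delta tool mm [-0.3  5.2 -1.4] spin 0.05
```

Call:
send_rows --pt "255 -0.3 2 -1 0" --pt "255 0 1.5 0 0" --pt "255 0 1 0 0" --pt "255 0 0 0 0"

```text
time: 14.18
eef_pos: [0.6392, -0.1578, 0.0681]
ee_rot: [-1.576, 0.017, -1.658]
contact_force: [-0.1, 0.4, -2.8]
finger_gap: 0.0544
```

```bash
python3 go.py .6385 -.1576 .067 -5.05
```

```text
t 14.18 tcp [ 0.6392 -0.1578  0.0681] jawang -5.0 tooly [-0.0037  0.0173 -0.9998] gap 0.0544 F [-0.05  0.36 -2.77] q [-0.27  0.68  1.63  0.02  0.84 -0.19]
delta tool mm [-0.1  1.1 -0.7] spin 0.05
```

Call:
send_rows --pt "255 0 1 0 0" --pt "255 0 1 0 0" --pt "255 0 0 0 0"

```text
time: 14.55
eef_pos: [0.6394, -0.1577, 0.0665]
ee_rot: [-1.576, 0.017, -1.658]
contact_force: [-0.7, 0.3, -1.5]
finger_gap: 0.0545
```

```bash
python3 go.py .6385 -.1576 .067 -5.05
```

```text
t 14.55 tcp [ 0.6394 -0.1577  0.0665] jawang -5.0 tooly [-0.0035  0.0173 -0.9998] gap 0.0545 F [-0.75  0.26 -1.46] q [-0.27  0.68  1.63  0.02  0.84 -0.19]
delta tool mm [-0.  -0.5 -0.9] spin 0.05
```

Call:
send_rows --pt "255 0 0.8 0 0" --pt "255 0 0 0 0" --pt "60 0 0 0 0" --pt "40 0 0 0 0" --pt "20 0 0 0 0" --pt "0 0 0 0 0" --pt "0 0 0 0 0" --pt "0 0 -10 0 0" --pt "0 0 -20 0 0" --pt "0 0 -25 0 0" --pt "0 0 -25 0 0" --pt "0 0 -25 0 0" --pt "0 0 -25 0 0" --pt "0 0 -10 0 0" --pt "0 0 0 0 0"

```text
time: 16.42
eef_pos: [0.6419, -0.1609, 0.2206]
ee_rot: [-1.566, 0.015, -1.658]
contact_force: [0.4, -0.7, 0.4]
finger_gap: 0.0853
```

```bash
python3 go.py .468 -.0066 .2 -4.7;python3 look.py scene s2 160 400 120 290; python3 look.py wrist w2
```

```text
t 16.43 tcp [ 0.6419 -0.1609  0.2206] jawang -5.0 tooly [ 0.006   0.0147 -0.9999] gap 0.0853 F [ 0.37 -0.73  0.42] q [-0.27  0.49  1.55  0.02  1.1  -0.19]
delta tool mm [-138.2   21.8 -186.8] spin -0.3
```

View pics/s2.png

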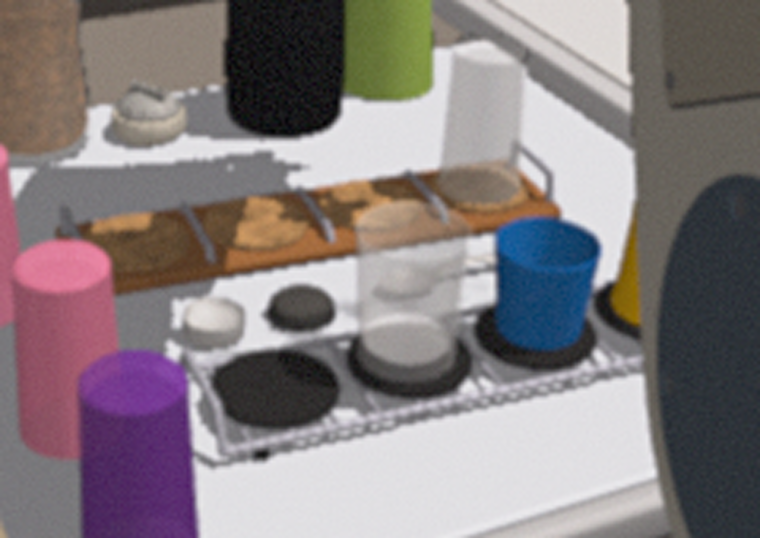

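View pics/w2.png

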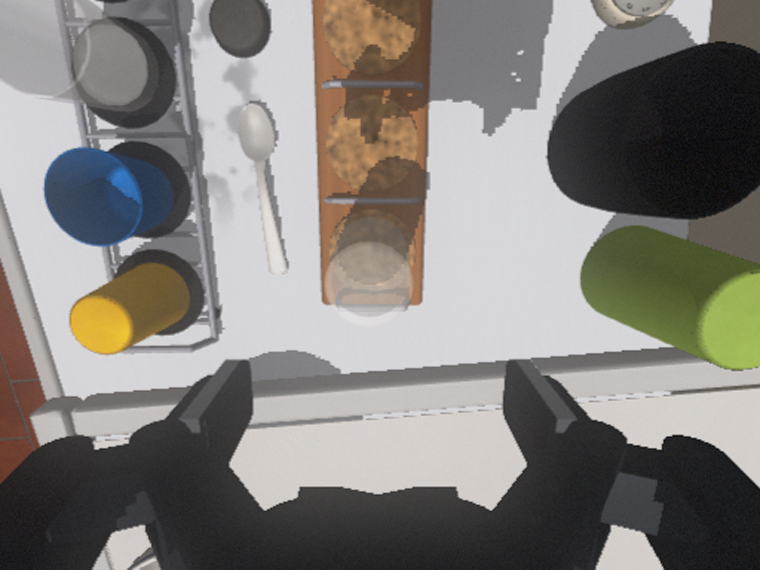

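Call:
send_rows --pt "0 -5 0 -6 0" --pt "0 -10 0 -13 0" --pt "0 -12 0 -16 0" --pt "0 -12 0 -16 0" --pt "0 -12 0 -16 0" --pt "0 -12 0 -16 0" --pt "0 -12 0 -16 0" --pt "0 -12 0 -16 0" --pt "0 -12 0 -16 0" --pt "0 -12 0 -16 0" --pt "0 -12 0 -16 0" --pt "0 -8 0 -11 0" --pt "0 -3 0 -5 0" --pt "0 0 0 0 0" --pt "0 0 0 0 0"

```text
time: 18.4
eef_pos: [0.4557, 0.0006, 0.215]
ee_rot: [-1.584, 0.018, -1.656]
contact_force: [-0.8, -1.1, -0.9]
finger_gap: 0.0854
```

```bash
python3 go.py .468 -.0066 .048 -4.7
cat > wov.py <<'E'
from ov import *
from bench import *
import sys
s=get_state();T=toolT(s);c=camera("wrist");np.savez(sys.argv[1]+".npz",T=T,**c)
k=1.5;im=cv2.resize(c["pixels"][:,:,::-1],None,fx=k,fy=k,interpolation=cv2.INTER_CUBIC)
for fr,r in((frame(0.4645,-0.049,-4.7),.038),(frame(0.6497,-0.0306,-5.05),.036)):
  for py in(.1275,.0425,-.0425,-.1275):
    q=fr(np.array([0.]),np.array([py]),.016)[0];draw(im,c,circ(q[0],q[1],.016,r),(0,0,255),0,0,k,T)
for a in sys.argv[2:]:
    o,x,y=a.split(",");x=float(x);y=float(y);rb,rt,h=OBJ[o]
    draw(im,c,circ(x,y,.016,rb),(0,255,0),0,0,k,T);draw(im,c,circ(x,y,.016+h,rt),(255,0,255),0,0,k,T)
cv2.imwrite("pics/"+sys.argv[1]+".png",im)
E
python3 wov.py w3 tum,.468,-.0066 open,.461,-.0914
```

```text
t 18.4 tcp [0.4557 0.0006 0.215 ] jawang -4.86 tooly [-0.012   0.0192 -0.9997] gap 0.0854 F [-0.78 -1.06 -0.93] q [-0.04  0.2   2.    0.02  0.95  0.03]
delta tool mm [  9.1 166.7  15.1] spin -0.16
```

View pics/w3.png

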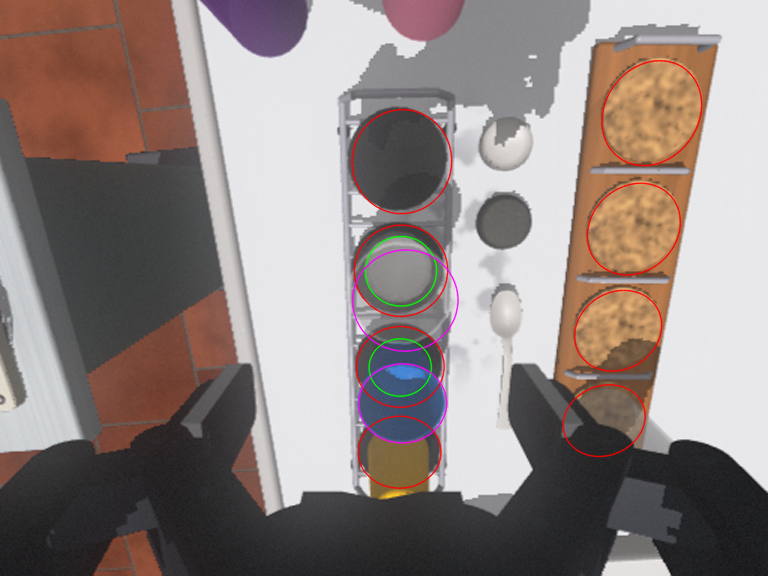

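Call:
send_rows --pt "0 3 8 5 0" --pt "0 3 15 5 0" --pt "0 2 20 4 0" --pt "0 0 20 0 0" --pt "0 0 12 0 0" --pt "0 0 0 0 0"

```text
time: 19.2
eef_pos: [0.4698, -0.0094, 0.1332]
ee_rot: [-1.586, 0.018, -1.658]
contact_force: [-0.1, 0.6, 0.1]
finger_gap: 0.0855
```

```bash
python3 go.py .468 -.0066 .048 -4.7
```

```text
t 19.2 tcp [ 0.4698 -0.0094  0.1332] jawang -4.98 tooly [-0.014   0.0191 -0.9997] gap 0.0855 F [-0.11  0.56  0.12] q [-0.06  0.36  2.03  0.03  0.77  0.01]
delta tool mm [-1.1 85.2 -0.7] spin -0.28
```

Call:
send_rows --pt "0 -0.5 10 -1 -0.2" --pt "0 -0.5 18 0 0" --pt "0 0 18 0 0" --pt "0 0 18 0 0" --pt "0 0 12 0 0" --pt "0 0 6 0 0" --pt "0 0 0 0 0"

```text
time: 20.08
eef_pos: [0.4704, -0.0067, 0.0497]
ee_rot: [-1.58, 0.018, -1.653]
contact_force: [0.5, 0.1, 0.0]
finger_gap: 0.0852
```

```bash
python3 go.py .468 -.0066 .048 -4.7
```

```text
t 20.07 tcp [ 0.4704 -0.0067  0.0497] jawang -4.72 tooly [-0.0076  0.0187 -0.9998] gap 0.0852 F [0.49 0.1  0.03] q [-0.05  0.52  2.06  0.03  0.57  0.  ]
delta tool mm [ 0.2  1.7 -2.4] spin -0.02
```

Call:
send_rows --pt "0 0 0.5 -2 0" --pt "40 0 0 0 0" --pt "60 0 0 0 0" --pt "80 0 0 0 0" --pt "120 0 0 0 0" --pt "160 0 0 0 0" --pt "255 0 0 0 0" --pt "255 0 0 0 0"

```text
time: 21.08
eef_pos: [0.4689, -0.0065, 0.0508]
ee_rot: [-1.578, 0.018, -1.653]
contact_force: [-0.2, 0.6, 0.6]
finger_gap: 0.0635
```

```bash
python3 go.py .6460 -.0729 .048 -4.7
```

```text
t 21.07 tcp [ 0.4689 -0.0065  0.0508] jawang -4.71 tooly [-0.0054  0.0185 -0.9998] gap 0.0635 F [-0.2   0.63  0.63] q [-0.05  0.51  2.06  0.03  0.57  0.  ]
delta tool mm [ 51.6   0.7 181.9] spin -0.01
```

Call:
send_rows --pt "255 0 -2 0 0" --pt "255 0 -4 0 0" --pt "255 0 -10 0 0" --pt "255 0 -16 0 0" --pt "255 0 -16 0 0" --pt "255 0 -16 0 0" --pt "255 0 -16 0 0" --pt "255 0 -16 0 0" --pt "255 0 -8 0 0" --pt "255 0 0 0 0"

```text
time: 22.32
eef_pos: [0.4694, -0.0086, 0.162]
ee_rot: [-1.576, 0.018, -1.653]
contact_force: [0.9, -0.3, -2.5]
finger_gap: 0.0636
```

```bash
python3 go.py .6460 -.0729 .16 -5.05; python3 look.py wrist w4
```

```text
t 22.32 tcp [ 0.4694 -0.0086  0.162 ] jawang -4.72 tooly [-0.0032  0.0183 -0.9998] gap 0.0636 F [ 0.86 -0.32 -2.46] q [-0.06  0.3   2.02  0.02  0.83  0.01]
delta tool mm [ 49.5   0.2 181.3] spin 0.33
```

View pics/w4.png

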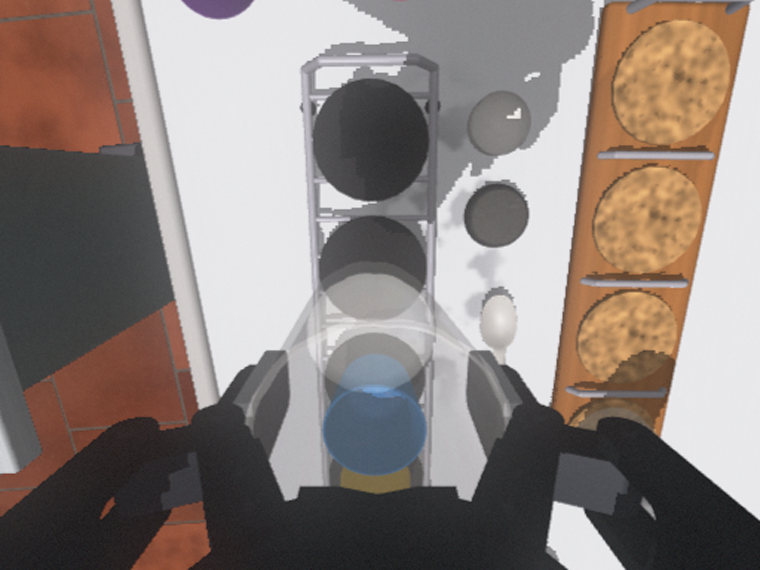

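Call:
send_rows --pt "255 1 -1 5 0" --pt "255 2 0 8 0" --pt "255 4 0 13 0.1" --pt "255 4 0 15 0.1" --pt "255 4 0 15 0.1" --pt "255 4 0 15 0" --pt "255 4 0 15 0" --pt "255 4 0 15 0" --pt "255 4 0 15 0" --pt "255 4 0 15 0" --pt "255 4 0 15 0" --pt "255 4 0 12 0" --pt "255 2 0 8 0" --pt "255 0 0 3 0" --pt "255 0 0 0 0" --pt "255 0 0 0 0"

```text
time: 24.38
eef_pos: [0.6445, -0.0725, 0.1577]
ee_rot: [-1.581, 0.018, -1.659]
contact_force: [-0.2, 0.2, -2.2]
finger_gap: 0.0634
```

```bash
python3 go.py .6460 -.0729 .055 -5.05; python3 look.py wrist w5
```

```text
t 24.38 tcp [ 0.6445 -0.0725  0.1577] jawang -5.05 tooly [-0.0082  0.0187 -0.9998] gap 0.0634 F [-0.15  0.21 -2.16] q [-0.14  0.55  1.62  0.02  0.99 -0.06]
delta tool mm [  2.1 102.6   2.6] spin 0.0
```

View pics/w5.png

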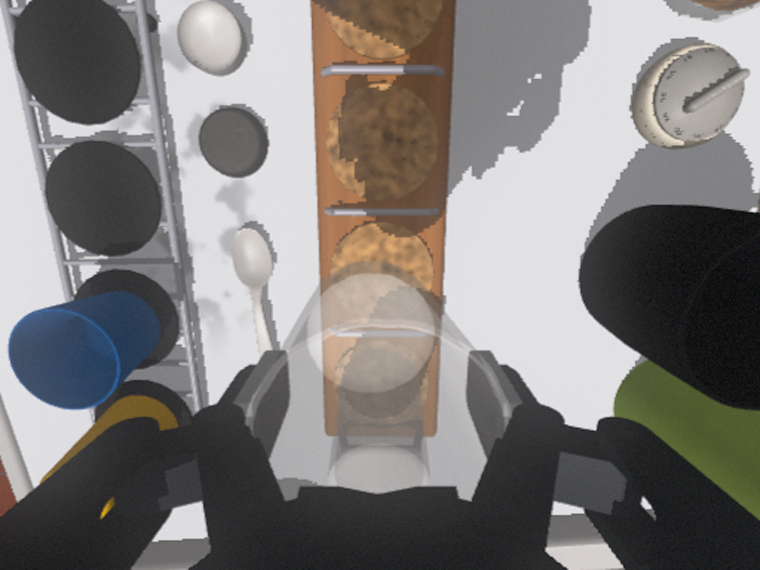

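Call:
send_rows --pt "255 0.5 6 1 0" --pt "255 0.5 12 1 0" --pt "255 0 14 0.5 0" --pt "255 0 14 0 0" --pt "255 0 14 0 0" --pt "255 0 14 0 0" --pt "255 0 9 0 0" --pt "255 0 4 0 0" --pt "255 0 0 0 0"

```text
time: 25.55
eef_pos: [0.6449, -0.0717, 0.063]
ee_rot: [-1.583, 0.018, -1.659]
contact_force: [-0.5, 0.8, -2.2]
finger_gap: 0.0634
```

```bash
python3 go.py .6460 -.0729 .0515 -5.05
```

```text
t 25.55 tcp [ 0.6449 -0.0717  0.063 ] jawang -5.03 tooly [-0.0109  0.0191 -0.9998] gap 0.0634 F [-0.53  0.76 -2.25] q [-0.14  0.67  1.65  0.02  0.83 -0.07]
delta tool mm [ 1.4 11.4  1.4] spin 0.02
```

Call:
send_rows --pt "255 1 4 1 0" --pt "255 0 3 0.5 0" --pt "255 0 2 0 0" --pt "255 0 1 0 0" --pt "255 0 0 0 0"

```text
time: 26.18
eef_pos: [0.6474, -0.0729, 0.0537]
ee_rot: [-1.581, 0.018, -1.659]
contact_force: [0.2, -0.1, -2.3]
finger_gap: 0.063
```

```bash
python3 go.py .6460 -.0729 .0510 -5.05
```

```text
t 26.18 tcp [ 0.6474 -0.0729  0.0537] jawang -5.03 tooly [-0.0082  0.0187 -0.9998] gap 0.063 F [ 0.22 -0.11 -2.31] q [-0.14  0.69  1.65  0.02  0.82 -0.07]
delta tool mm [ 0.2  2.7 -1.3] spin 0.02
```

Call:
send_rows --pt "255 0 1.5 -1 0" --pt "255 0 1 0 0" --pt "255 0 0.5 0 0" --pt "255 0 0 0 0"

```text
time: 26.68
eef_pos: [0.6464, -0.0727, 0.051]
ee_rot: [-1.58, 0.018, -1.659]
contact_force: [-0.3, 1.0, -1.7]
finger_gap: 0.0634
```

```bash
python3 go.py .6460 -.0729 .0510 -5.05
```

```text
t 26.68 tcp [ 0.6464 -0.0727  0.051 ] jawang -5.03 tooly [-0.0078  0.0187 -0.9998] gap 0.0634 F [-0.28  0.97 -1.69] q [-0.14  0.69  1.65  0.02  0.81 -0.07]
delta tool mm [ 0.2  0.  -0.4] spin 0.02
```

Call:
send_rows --pt "255 0 0.8 0 0" --pt "255 0 0 0 0" --pt "50 0 0 0 0" --pt "35 0 0 0 0" --pt "20 0 0 0 0" --pt "0 0 0 0 0" --pt "0 0 0 0 0" --pt "0 0 -10 0 0" --pt "0 0 -20 0 0" --pt "0 0 -25 0 0" --pt "0 0 -25 0 0" --pt "0 0 -25 0 0" --pt "0 0 -25 0 0" --pt "0 0 -10 0 0" --pt "0 0 0 0 0"

```text
time: 28.55
eef_pos: [0.6497, -0.0758, 0.205]
ee_rot: [-1.571, 0.017, -1.659]
contact_force: [0.4, 0.1, -0.2]
finger_gap: 0.0853
```

```bash
python3 go.py .461 -.0914 .17 -4.7;python3 wov.py w6 tall,.639,-.158 tum,.6465,-.0728 open,.461,-.0914
```

```text
t 28.55 tcp [ 0.6497 -0.0758  0.205 ] jawang -5.04 tooly [ 0.0017  0.0173 -0.9998] gap 0.0853 F [ 0.42  0.07 -0.18] q [-0.14  0.49  1.58  0.02  1.07 -0.06]
delta tool mm [  32.7   34.4 -186.6] spin -0.34
```

View pics/w6.png

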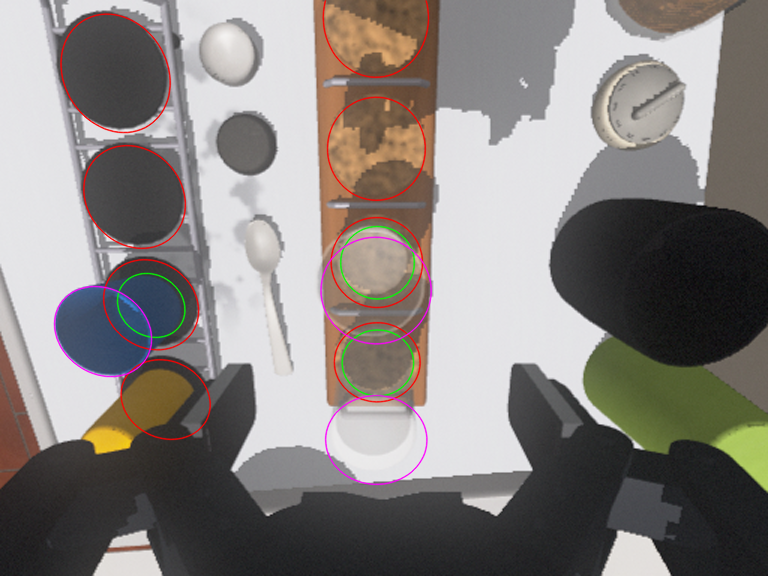

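Call:
send_rows --pt "0 1 0 -6 0" --pt "0 2 0 -12 0" --pt "0 3 0 -16 0" --pt "0 3 0 -16 0" --pt "0 3 0 -16 0" --pt "0 3 0 -16 0" --pt "0 3 0 -16 0" --pt "0 3 0 -16 0" --pt "0 3 0 -16 0" --pt "0 3 0 -16 0" --pt "0 3 0 -14 0" --pt "0 0 0 -9 0" --pt "0 0 0 -4 0" --pt "0 0 0 0 0" --pt "0 0 0 0 0" --force 20

```text
time: 30.48
eef_pos: [0.4571, -0.0904, 0.1984]
ee_rot: [-1.586, 0.018, -1.659]
contact_force: [1.0, -0.3, -0.5]
finger_gap: 0.0852
```

```bash
python3 go.py .461 -.0914 .032 -4.7
```

```text
t 30.48 tcp [ 0.4571 -0.0904  0.1984] jawang -5.06 tooly [-0.0133  0.0196 -0.9997] gap 0.0852 F [ 0.96 -0.32 -0.47] q [-0.23  0.24  1.99  0.02  0.93 -0.15]
delta tool mm [  3.7 166.3   6.5] spin -0.36
```

Call:
send_rows --pt "0 1.5 8 2 -0.3" --pt "0 1 15 2 0" --pt "0 1 18 2 0" --pt "0 0 18 0 0" --pt "0 0 18 0 0" --pt "0 0 14 0 0" --pt "0 0 6 0 0" --pt "0 0 0 0 0"

```text
time: 31.48
eef_pos: [0.4618, -0.0925, 0.0926]
ee_rot: [-1.589, 0.019, -1.653]
contact_force: [0.3, 0.2, 0.5]
finger_gap: 0.0855
```

```bash
python3 go.py .461 -.0914 .032 -4.7; python3 wov.py w7 open,.461,-.0914 up,.4541,-.1761
```

```text
t 31.48 tcp [ 0.4618 -0.0925  0.0926] jawang -4.71 tooly [-0.0166  0.0204 -0.9997] gap 0.0855 F [0.31 0.2  0.53] q [-0.23  0.44  2.04  0.03  0.69 -0.17]
delta tool mm [ 0.1 60.6  0.2] spin -0.01
```

View pics/w7.png

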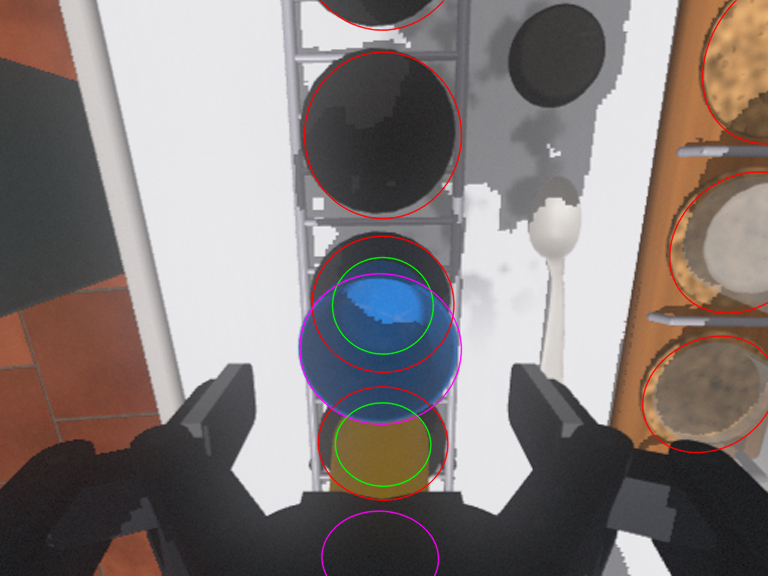

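Alignment is good: the blue rim outline at (380,348) matches the model. I'll descend, close, and lift.

Call:
send_rows --pt "0 0 8 0 0" --pt "0 0 14 0 0" --pt "0 0 14 0 0" --pt "0 0 12 0 0" --pt "0 0 6 0 0" --pt "0 0 3 0 0" --pt "0 0 0 0 0"

```text
time: 32.4
eef_pos: [0.4618, -0.0915, 0.0325]
ee_rot: [-1.587, 0.019, -1.653]
contact_force: [-0.1, -0.5, 0.4]
finger_gap: 0.0851
```

```bash
python3 go.py .461 -.0914 .032 -4.7
```

```text
t 32.4 tcp [ 0.4618 -0.0915  0.0325] jawang -4.71 tooly [-0.0145  0.0198 -0.9997] gap 0.0851 F [-0.08 -0.5   0.43] q [-0.23  0.56  2.05  0.03  0.55 -0.18]
delta tool mm [-0.1  0.5 -0.8] spin -0.01
```

Call:
send_rows --pt "0 0 0 -0.5 0" --pt "40 0 0 0 0" --pt "60 0 0 0 0" --pt "80 0 0 0 0" --pt "120 0 0 0 0" --pt "160 0 0 0 0" --pt "200 0 0 0 0" --pt "200 0 0 0 0" --force 20

```text
time: 33.4
eef_pos: [0.462, -0.0917, 0.0337]
ee_rot: [-1.585, 0.018, -1.653]
contact_force: [-0.4, 0.1, 1.5]
finger_gap: 0.0621
```

```bash
python3 go.py .461 -.0914 .032 -4.7; python3 look.py wrist w8
```

```text
t 33.4 tcp [ 0.462  -0.0917  0.0337] jawang -4.71 tooly [-0.0124  0.0193 -0.9997] gap 0.0621 F [-0.44  0.08  1.48] q [-0.23  0.55  2.05  0.03  0.55 -0.18]
delta tool mm [-0.2  1.7 -1. ] spin -0.01
```

View pics/w8.png

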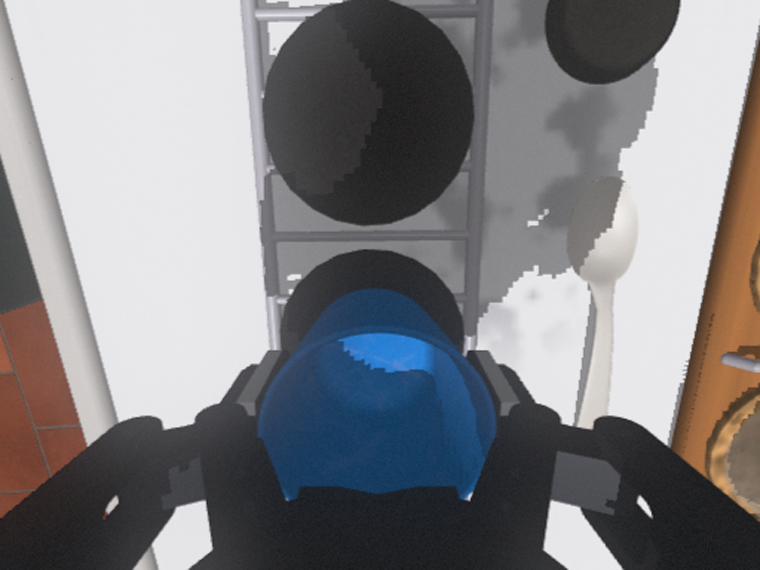

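Call:
send_rows --pt "200 0 -2 0 0" --pt "200 0 -4 0 0" --pt "200 0 -10 0 0" --pt "200 0 -16 0 0" --pt "200 0 -16 0 0" --pt "200 0 -16 0 0" --pt "200 0 -16 0 0" --pt "200 0 -16 0 0" --pt "200 0 -8 0 0" --pt "200 0 0 0 0"

```text
time: 34.7
eef_pos: [0.4644, -0.0941, 0.1479]
ee_rot: [-1.579, 0.017, -1.653]
contact_force: [0.7, 0.5, 0.0]
finger_gap: 0.0619
```

```bash
python3 go.py .6534 .0117 .14 -5.05
```

```text
t 34.7 tcp [ 0.4644 -0.0941  0.1479] jawang -4.72 tooly [-0.0068  0.0179 -0.9998] gap 0.0619 F [0.71 0.52 0.04] q [-0.24  0.34  2.01  0.02  0.8  -0.17]
delta tool mm [-120.9    8.5  179.8] spin 0.33
```

Call:
send_rows --pt "200 -3 0 4 0" --pt "200 -6 0 9 0" --pt "200 -9 0 13 0.1" --pt "200 -10 0 15 0.1" --pt "200 -10 0 15 0.1" --pt "200 -10 0 15 0" --pt "200 -10 0 15 0" --pt "200 -10 0 15 0" --pt "200 -10 0 15 0" --pt "200 -10 0 15 0" --pt "200 -9 0 14 0" --pt "200 -8 0 12 0" --pt "200 -4 0 6 0" --pt "200 -2 0 2 0" --pt "200 0 0 0 0" --pt "200 0 0 0 0"

```text
time: 36.7
eef_pos: [0.6499, 0.0099, 0.1458]
ee_rot: [-1.583, 0.017, -1.658]
contact_force: [-0.3, -1.3, -1.2]
finger_gap: 0.0619
```

```bash
python3 go.py .6534 .0117 .0345 -5.05; python3 wov.py w9 tum,.6465,-.0728
```

```text
t 36.7 tcp [0.6499 0.0099 0.1458] jawang -5.01 tooly [-0.0105  0.0184 -0.9998] gap 0.0619 F [-0.3  -1.3  -1.19] q [-0.01  0.56  1.62  0.02  0.97  0.06]
delta tool mm [-1.000e-01  1.113e+02  4.700e+00] spin 0.04
```

View pics/w9.png

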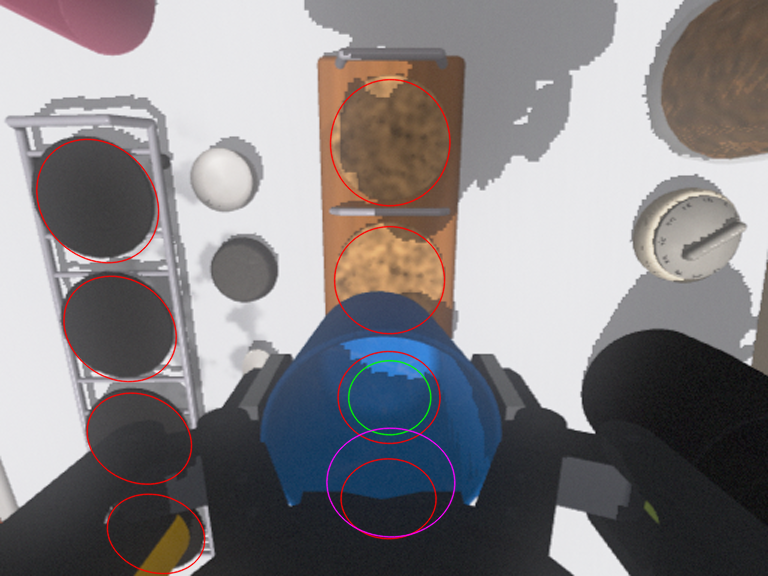

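Call:
send_rows --pt "200 0 6 2 0" --pt "200 0 12 1.5 0" --pt "200 0 14 1 0" --pt "200 0 14 0 0" --pt "200 0 14 0 0" --pt "200 0 14 0 0" --pt "200 0 12 0 0" --pt "200 0 7 0 0" --pt "200 0 3 0 0" --pt "200 0 0 0 0"

```text
time: 38.0
eef_pos: [0.6523, 0.011, 0.0416]
ee_rot: [-1.585, 0.017, -1.659]
contact_force: [0.2, 0.2, 0.4]
finger_gap: 0.062
```

```bash
python3 go.py .6534 .0117 .0337 -5.05
```

```text
t 38.0 tcp [0.6523 0.011  0.0416] jawang -5.04 tooly [-0.013   0.0183 -0.9997] gap 0.062 F [0.18 0.2  0.44] q [-0.01  0.71  1.64  0.03  0.8   0.06]
delta tool mm [-0.7  7.8  1.2] spin 0.01
```

Call:
send_rows --pt "200 -0.3 2.5 0.5 0" --pt "200 0 2 0 0" --pt "200 0 1.5 0 0" --pt "200 0 0.7 0 0" --pt "200 0 0 0 0"

```text
time: 38.62
eef_pos: [0.6538, 0.0114, 0.0359]
ee_rot: [-1.583, 0.017, -1.659]
contact_force: [0.4, -0.7, 0.5]
finger_gap: 0.0623
```

```bash
python3 go.py .6534 .0117 .0337 -5.05
```

```text
t 38.62 tcp [0.6538 0.0114 0.0359] jawang -5.04 tooly [-0.0104  0.0184 -0.9998] gap 0.0623 F [ 0.36 -0.67  0.54] q [-0.01  0.72  1.64  0.03  0.79  0.06]
delta tool mm [-0.2  2.2 -0.4] spin 0.01
```

Call:
send_rows --pt "200 0 1 0 0" --pt "200 0 1 0 0" --pt "200 0 0 0 0"

```text
time: 39.0
eef_pos: [0.6538, 0.0114, 0.0338]
ee_rot: [-1.583, 0.017, -1.659]
contact_force: [-0.5, -0.7, -0.8]
finger_gap: 0.0623
```

```bash
python3 go.py .6534 .0117 .0337 -5.05
```

```text
t 39.0 tcp [0.6538 0.0114 0.0338] jawang -5.04 tooly [-0.0103  0.0183 -0.9998] gap 0.0623 F [-0.46 -0.68 -0.77] q [-0.01  0.72  1.64  0.03  0.79  0.06]
delta tool mm [-0.2  0.1 -0.4] spin 0.01
```

Call:
send_rows --pt "200 0 1 0 0" --pt "200 0 0 0 0" --pt "200 0 0 0 0"

```text
time: 39.38
eef_pos: [0.654, 0.0116, 0.0338]
ee_rot: [-1.582, 0.018, -1.659]
contact_force: [0.5, 0.4, 0.1]
finger_gap: 0.0622
```

```bash
python3 go.py .6534 .0117 .0337 -5.05
```

```text
t 39.38 tcp [0.654  0.0116 0.0338] jawang -5.04 tooly [-0.01    0.0185 -0.9998] gap 0.0622 F [0.53 0.41 0.12] q [-0.01  0.72  1.64  0.03  0.79  0.06]
delta tool mm [-0.1  0.1 -0.6] spin 0.01
```

Call:
send_rows --pt "200 0 0.7 0 0" --pt "200 0 0 0 0" --pt "50 0 0 0 0" --pt "35 0 0 0 0" --pt "20 0 0 0 0" --pt "0 0 0 0 0" --pt "0 0 0 0 0" --pt "0 0 -8 0 0" --pt "0 0 -15 0 0" --pt "0 0 -22 0 0" --pt "0 0 -25 0 0" --pt "0 0 -25 0 0" --pt "0 0 -25 0 0" --pt "0 0 -12 0 0" --pt "0 0 0 0 0"

```text
time: 41.25
eef_pos: [0.6565, 0.0089, 0.176]
ee_rot: [-1.577, 0.018, -1.659]
contact_force: [-0.4, -0.0, -0.5]
finger_gap: 0.0855
```

```bash
python3 go.py .4541 -.1761 .17 -4.7;python3 wov.py w10 open,.6537,.0115 tum,.6465,-.0728
```

```text
t 41.25 tcp [0.6565 0.0089 0.176 ] jawang -5.05 tooly [-0.0048  0.0184 -0.9998] gap 0.0855 F [-0.38 -0.02 -0.53] q [-0.01  0.53  1.59  0.02  1.02  0.06]
delta tool mm [ 202.2    3.6 -185.3] spin -0.35
```

View pics/w10.png

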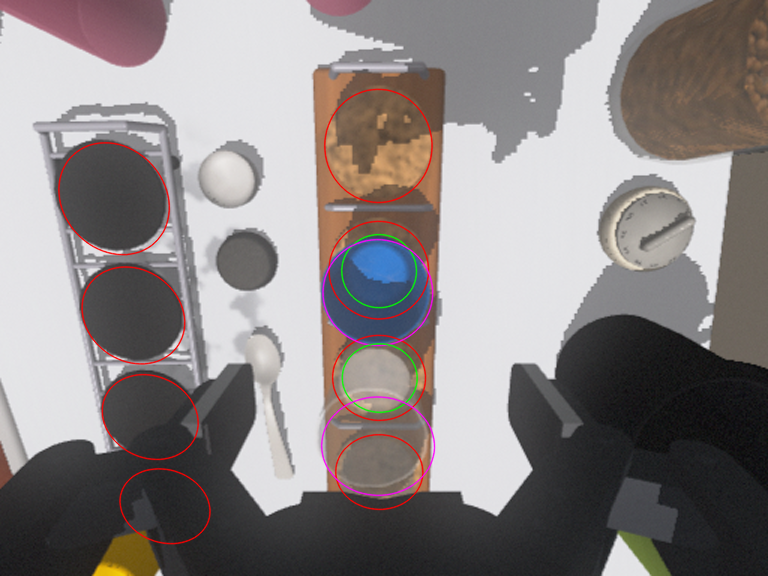

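Call:
send_rows --pt "0 5 0 -5 0" --pt "0 10 0 -10 0" --pt "0 14 0 -13 0" --pt "0 16 0 -14.5 0" --pt "0 16 0 -14.5 0" --pt "0 16 0 -14.5 0" --pt "0 16 0 -14.5 0" --pt "0 16 0 -14.5 0" --pt "0 16 0 -14.5 0" --pt "0 16 0 -14.5 0" --pt "0 16 0 -14.5 0" --pt "0 14 0 -13 0" --pt "0 10 0 -9 0" --pt "0 5 0 -5 0" --pt "0 0 0 0 0" --pt "0 0 0 0 0"

```text
time: 43.3
eef_pos: [0.4532, -0.1737, 0.1708]
ee_rot: [-1.584, 0.017, -1.661]
contact_force: [-0.4, -0.4, 0.0]
finger_gap: 0.0853
```

```bash
python3 go.py .4541 -.1761 .036 -4.7;python3 wov.py w11 up,.4541,-.1761
```

```text
t 43.3 tcp [ 0.4532 -0.1737  0.1708] jawang -5.15 tooly [-0.0119  0.0181 -0.9998] gap 0.0853 F [-0.39 -0.36  0.01] q [-0.4   0.32  1.97  0.02  0.88 -0.32]
delta tool mm [  4.6 134.7   2.9] spin -0.45
```

View pics/w11.png

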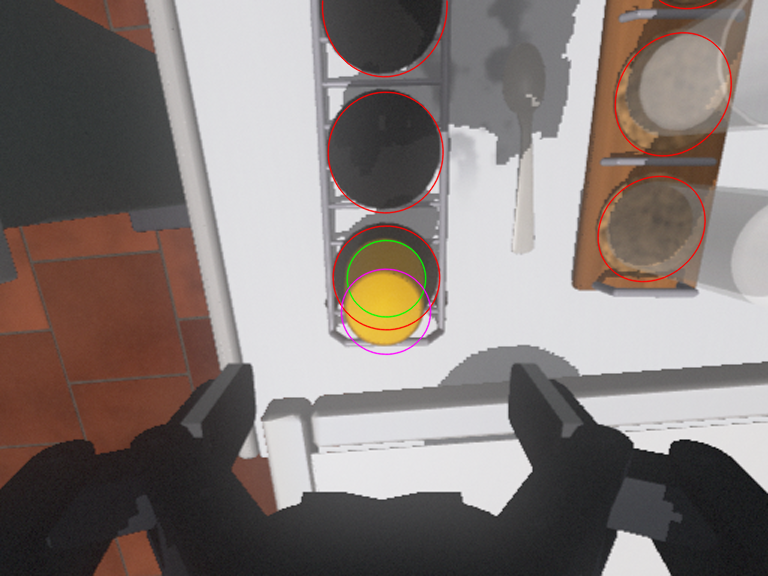

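Call:
send_rows --pt "0 1.5 8 0.5 -0.4" --pt "0 1 14 0.5 0" --pt "0 1 16 0 0" --pt "0 0 14 0 0" --pt "0 0 7 0 0" --pt "0 0 0 0 0"

```text
time: 44.1
eef_pos: [0.4533, -0.1751, 0.1064]
ee_rot: [-1.586, 0.018, -1.651]
contact_force: [-0.6, -0.1, 0.3]
finger_gap: 0.0855
```

```bash
python3 go.py .4528 -.1757 .036 -4.7
```

```text
t 44.1 tcp [ 0.4533 -0.1751  0.1064] jawang -4.6 tooly [-0.0139  0.019  -0.9997] gap 0.0855 F [-0.64 -0.15  0.3 ] q [-0.4   0.43  2.    0.02  0.73 -0.33]
delta tool mm [ 1.9 70.4  0.6] spin 0.1
```

Call:
send_rows --pt "0 0.5 8 0 0" --pt "0 0.5 14 0 0" --pt "0 0.5 15 0 0" --pt "0 0 14 0 0" --pt "0 0 9 0 0" --pt "0 0 5 0 0" --pt "0 0 2 0 0" --pt "0 0 0 0 0"

```text
time: 45.1
eef_pos: [0.4528, -0.1757, 0.035]
ee_rot: [-1.585, 0.017, -1.651]
contact_force: [-0.7, 0.7, 0.7]
finger_gap: 0.0855
```

```bash
python3 go.py .4528 -.1757 .036 -4.7
```

```text
t 45.1 tcp [ 0.4528 -0.1757  0.035 ] jawang -4.6 tooly [-0.0129  0.0185 -0.9997] gap 0.0855 F [-0.71  0.7   0.68] q [-0.4   0.56  2.02  0.02  0.58 -0.34]
delta tool mm [ 0. -1. -0.] spin 0.1
```

Call:
send_rows --pt "0 0 0 0 0" --pt "40 0 0 0 0" --pt "60 0 0 0 0" --pt "80 0 0 0 0" --pt "110 0 0 0 0" --pt "140 0 0 0 0" --pt "170 0 0 0 0" --pt "200 0 0 0 0" --pt "200 0 0 0 0" --force 20

```text
time: 46.22
eef_pos: [0.4536, -0.176, 0.0364]
ee_rot: [-1.583, 0.017, -1.651]
contact_force: [0.2, 0.2, 0.4]
finger_gap: 0.0507
```

```bash
python3 go.py .4528 -.1757 .036 -4.7; python3 look.py wrist w12
```

```text
t 46.23 tcp [ 0.4536 -0.176   0.0364] jawang -4.6 tooly [-0.0109  0.0177 -0.9998] gap 0.0507 F [0.16 0.22 0.44] q [-0.4   0.56  2.02  0.02  0.58 -0.34]
delta tool mm [-0.2  0.4 -0.8] spin 0.1
```

View pics/w12.png

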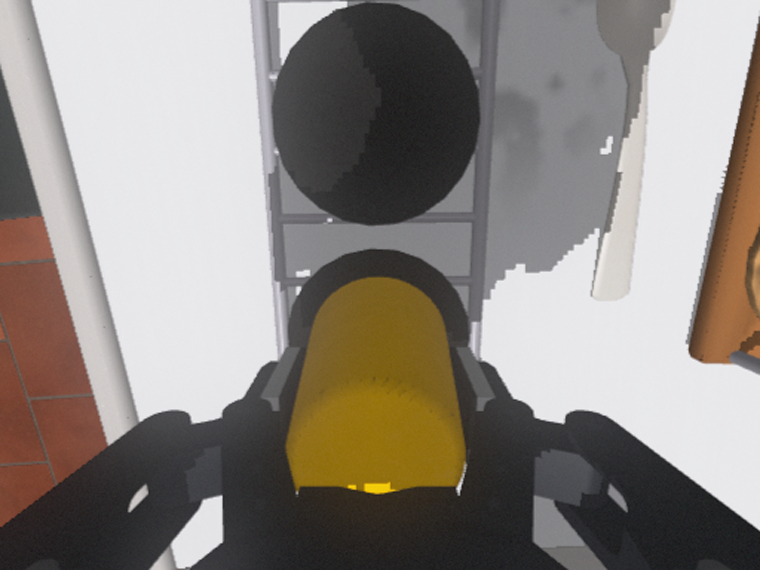

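Call:
send_rows --pt "200 0 -2 0 0" --pt "200 0 -4 0 0" --pt "200 0 -10 0 0" --pt "200 0 -16 0 0" --pt "200 0 -16 0 0" --pt "200 0 -16 0 0" --pt "200 0 -16 0 0" --pt "200 0 -16 0 0" --pt "200 0 -14 0 0" --pt "200 0 -6 0 0" --pt "200 0 0 0 0"

```text
time: 47.65
eef_pos: [0.4557, -0.1785, 0.1636]
ee_rot: [-1.578, 0.015, -1.651]
contact_force: [0.4, -0.8, -0.0]
finger_gap: 0.0503
```

```bash
python3 go.py .6609 .0964 .15 -5.05; python3 look.py wrist w13
```

```text
t 47.65 tcp [ 0.4557 -0.1785  0.1636] jawang -4.6 tooly [-0.0056  0.0154 -0.9999] gap 0.0503 F [ 0.42 -0.79 -0.04] q [-0.41  0.33  1.97  0.02  0.85 -0.34]
delta tool mm [-290.3   16.7  182.6] spin 0.45
```

View pics/w13.png

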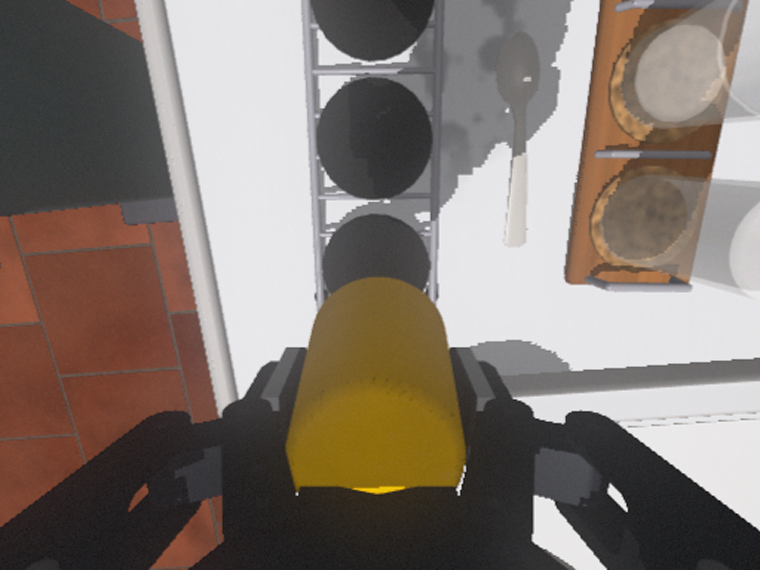

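Call:
send_rows --pt "200 -5 0 3 0" --pt "200 -10 0 6 0" --pt "200 -15 0 9 0.1" --pt "200 -18 0 11 0.1" --pt "200 -18 0 11 0.1" --pt "200 -18 0 11 0.1" --pt "200 -18 0 11 0" --pt "200 -18 0 11 0" --pt "200 -18 0 11.5 0" --pt "200 -18 0 11.5 0" --pt "200 -18 0 11.5 0" --pt "200 -18 0 11.5 0" --pt "200 -18 0 11.5 0" --pt "200 -18 0 11 0" --pt "200 -16 0 10 0" --pt "200 -14 0 9 0" --pt "200 -8 0 5 0" --pt "200 -4 0 3 0" --pt "200 0 0 0 0" --pt "200 0 0 0 0"

```text
time: 50.2
eef_pos: [0.6579, 0.0973, 0.1619]
ee_rot: [-1.585, 0.016, -1.656]
contact_force: [0.6, -1.0, -0.1]
finger_gap: 0.0507
```

```bash
python3 go.py .6609 .0964 .0364 -5.05; python3 wov.py w14
```

```text
t 50.2 tcp [0.6579 0.0973 0.1619] jawang -4.89 tooly [-0.0123  0.0175 -0.9998] gap 0.0507 F [ 0.55 -1.01 -0.07] q [0.12 0.56 1.57 0.02 1.01 0.19]
delta tool mm [  2.7 125.4   4.7] spin 0.16
```

View pics/w14.png

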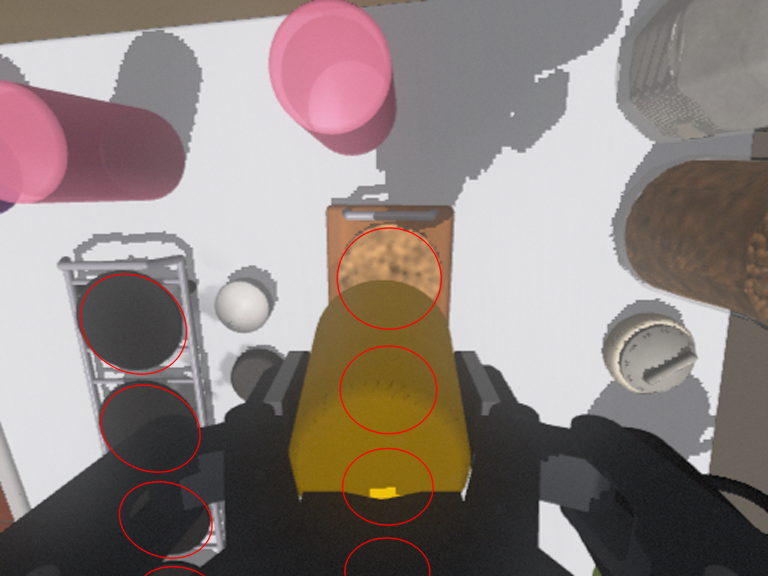

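Call:
send_rows --pt "200 1 6 2 0.1" --pt "200 1 12 2 0" --pt "200 0.5 14 1 0" --pt "200 0 14 0 0" --pt "200 0 14 0 0" --pt "200 0 14 0 0" --pt "200 0 14 0 0" --pt "200 0 12 0 0" --pt "200 0 6 0 0" --pt "200 0 3 0 0" --pt "200 0 0 0 0"

```text
time: 51.62
eef_pos: [0.6604, 0.0954, 0.0437]
ee_rot: [-1.587, 0.016, -1.659]
contact_force: [-0.8, -0.3, -0.3]
finger_gap: 0.0505
```

```bash
python3 go.py .6609 .0964 .0364 -5.05
```

```text
t 51.62 tcp [0.6604 0.0954 0.0437] jawang -5.05 tooly [-0.0146  0.0171 -0.9997] gap 0.0505 F [-0.77 -0.29 -0.27] q [0.12 0.72 1.61 0.03 0.82 0.19]
delta tool mm [-1.   7.3  0.5] spin -0.0
```

Call:
send_rows --pt "200 -0.5 2.5 0.3 0" --pt "200 -0.3 2 0 0" --pt "200 0 1.5 0 0" --pt "200 0 0.7 0 0" --pt "200 0 0 0 0"

```text
time: 52.25
eef_pos: [0.6617, 0.0964, 0.038]
ee_rot: [-1.585, 0.016, -1.659]
contact_force: [0.2, -0.0, -0.1]
finger_gap: 0.0505
```

```bash
python3 go.py .6609 .0964 .0364 -5.05
```

```text
t 52.25 tcp [0.6617 0.0964 0.038 ] jawang -5.06 tooly [-0.0122  0.0174 -0.9998] gap 0.0505 F [ 0.21 -0.04 -0.06] q [0.12 0.73 1.61 0.03 0.81 0.19]
delta tool mm [ 0.1  1.6 -0.7] spin -0.01
```

Call:
send_rows --pt "200 0 1 -0.5 0" --pt "200 0 0.7 0 0" --pt "200 0 0 0 0"

```text
time: 52.62
eef_pos: [0.6611, 0.0965, 0.0365]
ee_rot: [-1.584, 0.016, -1.659]
contact_force: [-0.3, -1.0, 0.4]
finger_gap: 0.0504
```

```bash
python3 go.py .6609 .0964 .0364 -5.05
```

```text
t 52.62 tcp [0.6611 0.0965 0.0365] jawang -5.06 tooly [-0.0122  0.0174 -0.9998] gap 0.0504 F [-0.3  -0.98  0.44] q [0.12 0.73 1.61 0.03 0.81 0.19]
delta tool mm [ 0.1  0.1 -0.2] spin -0.01
```

Call:
send_rows --pt "200 0 0.8 0 0" --pt "200 0 0.5 0 0" --pt "200 0 0 0 0" --pt "75 0 0 0 0" --pt "60 0 0 0 0" --pt "40 0 0 0 0" --pt "20 0 0 0 0" --pt "0 0 0 0 0" --pt "0 0 0 0 0" --pt "0 0 -8 0 0" --pt "0 0 -15 0 0" --pt "0 0 -22 0 0" --pt "0 0 -25 0 0" --pt "0 0 -25 0 0" --pt "0 0 -25 0 0" --pt "0 0 -15 0 0" --pt "0 0 -10 0 0" --pt "0 0 0 0 0"

```text
time: 54.88
eef_pos: [0.6646, 0.0939, 0.1958]
ee_rot: [-1.577, 0.018, -1.659]
contact_force: [-0.6, 0.3, -0.9]
finger_gap: 0.0857
```

Call:
send_rows --pt "0 0 -5 -6 0" --pt "0 0 -5 -12 0" --pt "0 0 -5 -16 0" --pt "0 0 -5 -16 0" --pt "0 0 -5 -16 0" --pt "0 0 -5 -16 0" --pt "0 0 0 -16 0" --pt "0 0 0 -16 0" --pt "0 0 0 -16 0" --pt "0 0 0 -16 0" --pt "0 0 0 -16 0" --pt "0 0 0 -12 0" --pt "0 0 0 -6 0" --pt "0 0 0 0 0" --pt "0 0 0 0 0"

```text
time: 56.75
eef_pos: [0.4705, 0.1103, 0.2272]
ee_rot: [-1.581, 0.017, -1.659]
contact_force: [-0.2, -0.1, -0.4]
finger_gap: 0.0853
```

```bash
python3 go.py .46 .0 .25 -5.05; python3 wov.py w15 up,.661,.0965 open,.6537,.0115 tum,.6465,-.0728 tall,.639,-.158; python3 look.py top t2 200 390 90 290; python3 look.py scene s3 150 380 100 270
```

```text
t 56.75 tcp [0.4705 0.1103 0.2272] jawang -5.03 tooly [-0.0086  0.0179 -0.9998] gap 0.0853 F [-0.22 -0.1  -0.44] q [0.19 0.22 1.94 0.02 0.99 0.27]
delta tool mm [110.4 -24.7  -1. ] spin 0.02
```

View pics/w15.png

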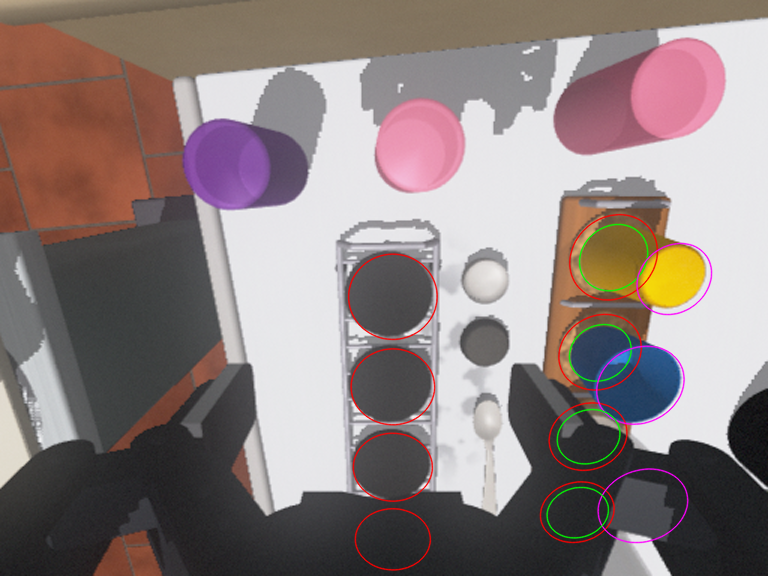

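View pics/t2.png

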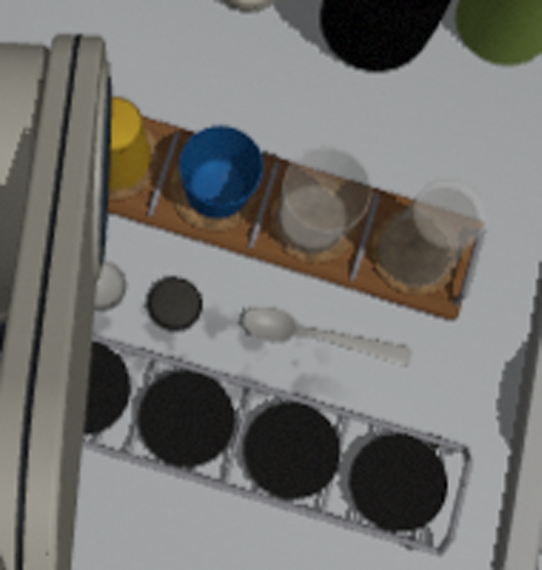

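View pics/s3.png

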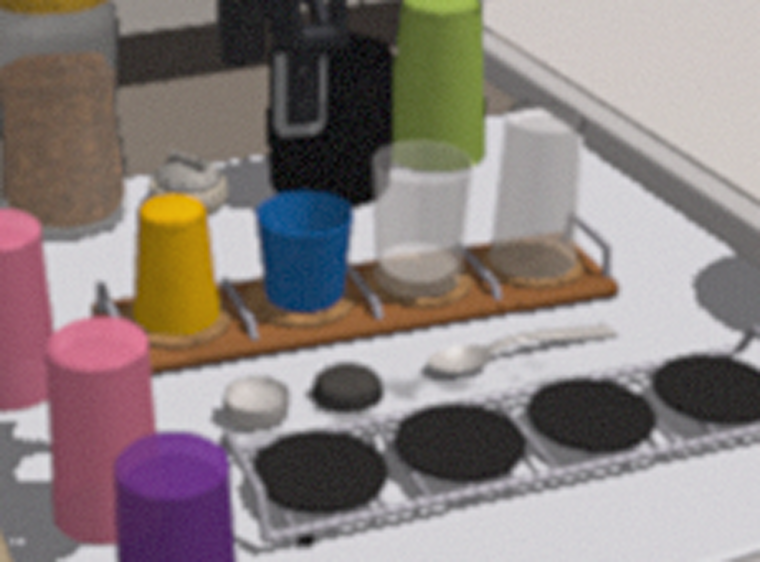

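```bash
python3 - <<'E'
from ov import *
O={"up":(.661,.0965),"open":(.6537,.0115),"tum":(.6465,-.0728),"tall":(.639,-.158)}
for n,nm,(x0,x1,y0,y1,k) in(("t2","a",(235,385,115,205,5)),("s3","b",(150,380,100,230,3.3))):
    c=dict(np.load(n+".npz"));im=cv2.resize(c["pixels"][y0:y1,x0:x1,::-1],None,fx=k,fy=k,interpolation=cv2.INTER_CUBIC)
    F=frame(0.6497,-0.0306,-5.05)
    for py in(.1275,.0425,-.0425,-.1275):
        q=F(np.array([0.]),np.array([py]),.016)[0];draw(im,c,circ(q[0],q[1],.016,.036),(0,0,255),x0,y0,k)
    for o,(x,y) in O.items():
        rb,rt,h=OBJ[o];draw(im,c,circ(x,y,.016,rb),(0,255,0),x0,y0,k);draw(im,c,circ(x,y,.016+h,rt),(255,0,255),x0,y0,k)
    cv2.imwrite("pics/final_"+nm+".png",im)
E
```

```text
(no output)
```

View pics/final_a.png

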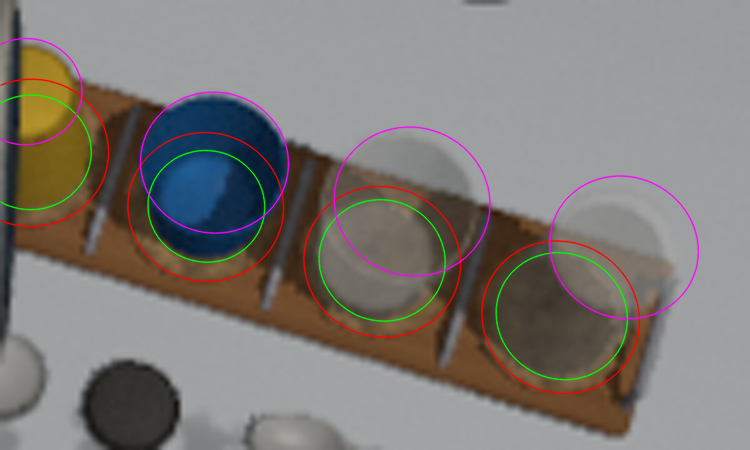

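View pics/final_b.png

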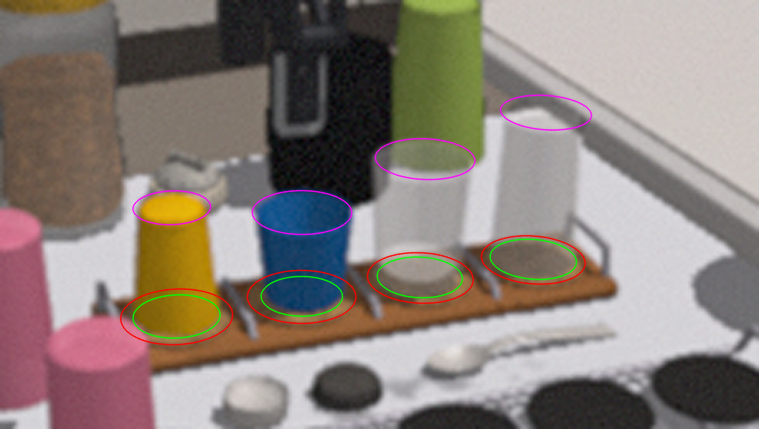

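```bash
python3 - <<'E'
from ov import *
c=dict(np.load("t2.npz"));x0,x1,y0,y1,k=290,385,125,200,8
im=c["pixels"][y0:y1,x0:x1,::-1];im=cv2.convertScaleAbs(im,alpha=1.6)
cv2.imwrite("pics/z1.png",cv2.resize(im,None,fx=k,fy=k,interpolation=cv2.INTER_CUBIC))
c=dict(np.load("s3.npz"));x0,x1,y0,y1,k=250,345,125,200,8
im=c["pixels"][y0:y1,x0:x1,::-1];cv2.imwrite("pics/z2.png",cv2.resize(im,None,fx=k,fy=k,interpolation=cv2.INTER_CUBIC))
E
```

```text
(no output)
```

View pics/z1.png

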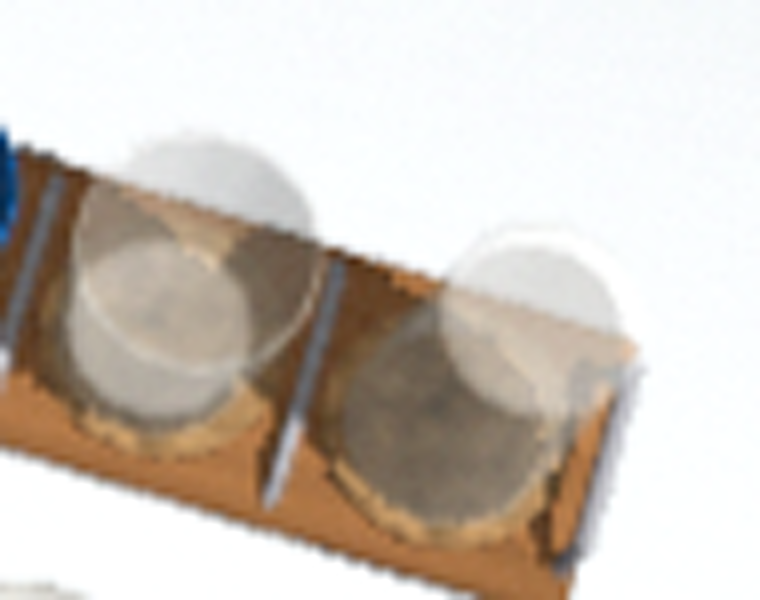

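View pics/z2.png

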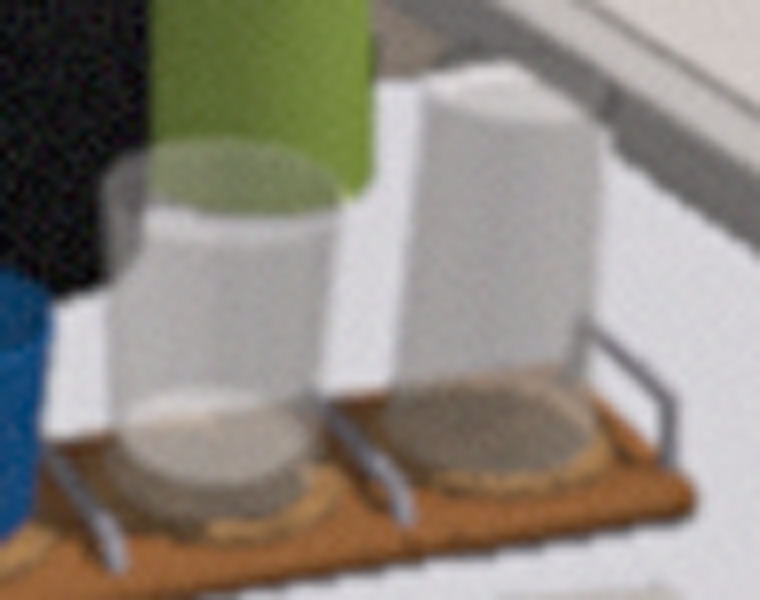

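```bash
python3 -c "
from bench import *
print(sign_off())"
```

```text
the job is handed in; nothing more can be done
None
```

All four pieces are on the carrier in reverse order, each standing the same way up as I found it. Seen from the robot, the far left to far right order is now upturned yellow cup, open blue cup, tumbler, tall glass. I handed the job in at about 57 s of the 112 s allowed. The gripper was open and clear of everything, and the wrist force readings after each move stayed at about 3 N or less.

**Last checks:** Pictures from the wrist, top and scene cameras showed all four upright inside their cork pads. The pink and purple look-alikes were left alone.

**Disagreements and limits:**
- **Tumbler:** it stands about 2–3 mm left of its pad centre, at the limit of the camera accuracy, so I left it.
- **Tall glass:** the top view suggested it is up to 3 mm off centre, while the scene view showed it centred.
- **Finger opening:** it read about 55 mm on the tall glass, which is described as 60 mm across. The glass looks narrower towards its top, which would explain it.
- **Yellow cup:** the arm half hid it in the last top view, so I checked it only in the wrist and scene views.

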